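Swap the colour jar at the back of the stall

ROBOT

A 6-joint arm with a two-finger parallel gripper is mounted at the origin on a cart in front of the work surface, level with it; the furniture and walls round the work are solid. World frame = base frame: x ahead of the robot, y to its left, z up, the work surface at z = 0. Lengths are in m, angles in degrees, forces in N, time in s.
With the tool pointing down it reaches from about 0.375 to 0.825 m from the base axis. Payload 5.5 kg.
Tool frame: the origin (TCP) lies midway between the tips of the shut fingers; the grasp point (between the pads) lies 19 mm behind it; z points along the fingers, y is the line along which they close (so a half turn about z gives the same grasp; the last joint's range is limited). The gripper opens to 85 mm and grips with 20 to 120 N. Pads are 22 mm wide; open, the fingers measure 114 mm over their backs; the gripper's body (76 mm by 85 mm) begins 54 mm behind the grasp point. The pads swing forward as they close: fully open they stand 13 mm farther back than shut.
Start: joints at [-71.333, 17.962, -2.699, 69.339, 0, 90], TCP at [0.192, -0.568, 0.231] pointing down, gripper open.
Joint ranges: [-152.73, 152.73], [-39.44, 99.34], [-58.76, 71.6], [-118.89, 123.64], [-81.53, 83.1], [-180, 180]. Speed limits (degrees/s): [136.94, 136.94, 172.46, 180, 180, 180].

INTERFACE

Orientations are given as a 3x3 rotation matrix whose columns are the frame's x, y, z axes.
In Python, from bench import manip gives the robot as it stands.
- The arm moves only by the tool apply_moves, never from a script. Its argument "targets" is a list that holds one entry, the list of rows, each a list of 7 numbers: the shift along the world's x, y, z each as a share of 50 cm, from -1 to 1, then the turn, a rotation vector about the world's x, y, z each as a share of 90 degrees, from -1 to 1, then the opening, from -1 (shut) to 1 (fully open). In form: [[[x, y, z, ax, ay, az, gripper], ...]]. A call has exactly 10 rows; each row is the pose to reach, as a shift and turn from the pose commanded when the call began; what a row does not reach only later rows make up. A row lasts 1/10 s, in which the tool goes at most 50 mm and 8.59 degrees, less where a joint would pass 70% of its speed; a pose out of reach is approached as far as the arm can. A call with a number of a shift or a turn outside -1 to 1 is refused whole. A call with a gripper value outside its range is refused whole. The fingers move at their own pace and stop on an object; "grip_force" is the grip in N (left out, the last holds). Time passes only in rows, so rows that repeat a pose let the fingers close, or fill a call up. It gives the time, the measured TCP pose, the force, the opening and the grip force at its end, in the units of the state.
- manip.observe(): the state, without advancing time (a new reading comes with each control period).
- manip.snapshot(name): name is "side" or "top" or "wrist"; returns the picture (480x640x3 uint8, red, green, blue); there is no depth.
- manip.camera_info(name): a dict with "fx", "fy", "cx", "cy" (pixels), "k1" (the pictures are not rectified: a ray, as slopes to the right and down, at radius r is drawn at 1 + k1 r^2 times it, then the intrinsics apply), "extrinsics" (4x4, takes a point from world to camera coordinates); the wrist camera has in their place "hand_eye" (4x4, takes a point from camera to tool coordinates, whose origin is the TCP and whose axes are the flange's). Camera axes: x right, y down, z forward; pixel columns grow to the right and rows downward; lengths in m; the calibration is good to about 2 mm. A picture is of the moment at which its call begins: read the wrist's pose just before it. camera_info takes no time and is no camera call.
- manip.hand_in(): hands the job in; it is judged then, once.
The state is a dict: "clock": time; "q": joint angles; "qvel": joint speeds; "joint_efforts": joint torques, N m; "tcp_pos": TCP position; "tcp_rot": TCP orientation; "ft_force": force on the tool from outside, world axes, zero at the start; "wrist_torque": the same for the moment, N m; "gripper_width": opening from 0.0 (shut) to 1.0 (fully open); "grip_force": force on a finger pad.
Only numpy, scipy, OpenCV 4.12 (cv2) and the standard library are available. Lean on these libraries where they do the work, as an engineer would, in place of code of your own. Each camera call takes 0.05 s, during which the arm holds its last target. There are 200 camera calls.

TASK

Clear the two bottles out of the wooden stall onto the black rubber mat, then take the low jar from the back of the stall and stand it in the middle of the cork disc. With the bottles still on the mat, stand the jar with the stir stick in the middle of the empty back place, and last put each bottle back exactly where it stood at the start, left and right not swapped. Keep everything upright, and leave the jar of brushes where it is.

Things in the scene. Friction and masses are not known exactly. Their poses are not given: they have to be found in the camera images.
- dropper: slim white plastic dropper bottle, round, 91 mm high: body 30 mm in diameter up to 58 mm, then a narrower white cap with a pointed nozzle (24 mm and less). It leans by about 4 degrees as it stands. Origin at the centre of its underside, z up. 0.045 kg. At the start it stands on one of the two front places of the stall, left or right
- brown_bottle: round brown glass bottle with a black cap, 87 mm high: body 40 mm in diameter up to 58 mm, then a shoulder and a narrower neck. Origin at the centre of its underside, z up. 0.1 kg. At the start it stands on the other front place of the stall
- low_jar: low wide open glass jar half full of yellow colour (rigid), 52 mm in diameter, 44 mm high. Origin at the centre of its underside, z up. 0.14 kg. At the start it stands on the back place of the stall
- stick_jar: small glass jar, 46 mm in diameter, glass 49 mm high, with a thin wooden stir stick fixed in it that stands up to 88 mm. Origin at the centre of its underside, z up. 0.12 kg. At the start it stands by itself on the table, to one side of the stall
- stall: fixed light-wood stall, turned up to 0.3 rad. Origin on the table, x to its back, y to its left seen from the open front, z up. Base board 6 mm thick (x -78 to 92, y -78 to 78 mm); what stands in the stall stands on it. Dark inlaid discs mark its places: two front places at x -41, y +33 and -33 mm, the back place at x 25, y 0, with a niche of three walls round it
- back_place (a point): centre of the back place of the stall, on top of its base board; axes as the stall's. The low jar starts here (within 3 mm), the stick jar goes here. Niche walls 10 mm thick, 48 mm above the base: inner faces 38 mm to the left and right (no room for fingers beside a jar) and 57 mm behind; side walls begin 31 mm in front. Fingers fit in front of and behind a jar once the bottles are away
- mat: fixed black ribbed rubber mat, 100 mm (its x) by 150 mm (its y), 5 mm thick, the side area for parking both bottles. Origin at the centre of its underside, on the table
- cork_disc: fixed round cork disc, 84 mm in diameter, 8 mm thick. Origin at the centre of its underside, on the table
- jar_of_brushes: bystander, leave alone: glass jar with stubby brushes standing in it, 55 mm in diameter, 122 mm high. Origin at the centre of its underside

How it is judged:
By the outcome, as a careful person would: the job done as asked, in the order asked, and still so for the second after the job is handed in, with the robot touching nothing.
It also fails if it takes over 125 s, if anything falls off the work surface, if the arm or the gripper's body presses on something with over 40 N, if the wrist force passes 120 N, or if a joint passes its speed limit or range.

## Working session

There is one attempt and no reset: what is moved stays moved. The work goes in short steps, Python scripts to look and compute and a tool call to move; the robot and the scene stay as the last step left them, time stands still between calls to the robot, and variables do not carry over. Pictures are saved under pics/ and viewed, at most 14 in all, crops included, and the job is handed in when it is done.

Besides the shell and the picture viewer there is one more tool, called after "Request:" by a JSON object that holds its "fn" and its "kwargs", one argument or row to a line. apply_moves: Moves the arm, as the interface text tells. Its arguments: {"type":"object","properties":{"targets":{"type":"array","items":{"type":"array","items":{"type":"array","items":{"type":"number"}}}},"grip_force":{"type":"number"}},"required":["targets"]}

```bash
mkdir -p pics; python3 - <<'E'
from bench import manip
import cv2
for n in("side","top"):
    cv2.imwrite(f"pics/{n}0.png",manip.snapshot(n)[:,:,::-1]); 
for n in("side","top","wrist"): print(n,manip.camera_info(n))
s=manip.observe();print(s)
E
```

```text
side {'fx': 562.3566543751239, 'fy': 562.3566543751239, 'cx': 332.52704637128664, 'cy': 234.01953367272245, 'k1': 0.036516676214393404, 'extrinsics': array([[-0.88346254, -0.4684325 ,  0.00805856,  0.4770915 ],
       [-0.2637301 ,  0.48303061, -0.83494183,  0.16758903],
       [ 0.38722135, -0.73976511, -0.5502792 ,  0.89184631],
       [ 0.        ,  0.        ,  0.        ,  1.        ]])}
top {'fx': 464.77907277791206, 'fy': 464.77907277791206, 'cx': 322.8445418672177, 'cy': 243.10567449234597, 'k1': -0.05371962773342782, 'extrinsics': array([[-0.00706098, -0.99955473, -0.02899122,  0.02281565],
       [-0.9929761 ,  0.01043277, -0.11785422,  0.54373615],
       [ 0.1181042 ,  0.02795542, -0.99260762,  0.82786748],
       [ 0.        ,  0.        ,  0.        ,  1.        ]])}
wrist {'fx': 391.2193619945277, 'fy': 391.2193619945277, 'cx': 315.94872325632525, 'cy': 241.25373948521187, 'k1': -0.034389434961625914, 'hand_eye': array([[-9.74405423e-04, -9.49223278e-01, -3.14601682e-01,
         7.88317973e-02],
       [ 9.99999516e-01, -9.67285946e-04, -1.78748613e-04,
         1.307
[... 290 characters left out ...]
8142808e-04,  8.99998617e+01]), 'qvel': array([ 0.03408617,  0.05668155,  0.08775845, -0.07895162,  0.01452781,
        0.02471495]), 'joint_efforts': array([-7.09139022e-05, -5.40767169e+01,  3.40541732e+01,  1.11743700e-02,
       -6.45116029e-05,  1.04731046e-05]), 'tcp_pos': array([ 0.19186372, -0.5679419 ,  0.23050585]), 'tcp_rot': array([[ 9.47400224e-01,  3.20050883e-01, -4.97090819e-04],
       [ 3.20051269e-01, -9.47399043e-01,  1.49645974e-03],
       [ 7.99989658e-06, -1.57684084e-03, -9.99998757e-01]]), 'ft_force': array([-0.36953997,  0.20693779, -0.09089484]), 'wrist_torque': array([-0.0053828 ,  0.03211796,  0.031231  ]), 'grip_force': 0.0, 'gripper_width': 0.9987010539328044}
```

View pics/top0.png

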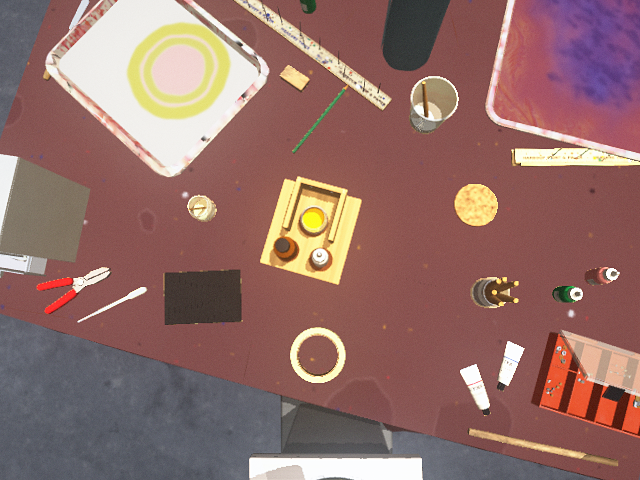

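View pics/side0.png

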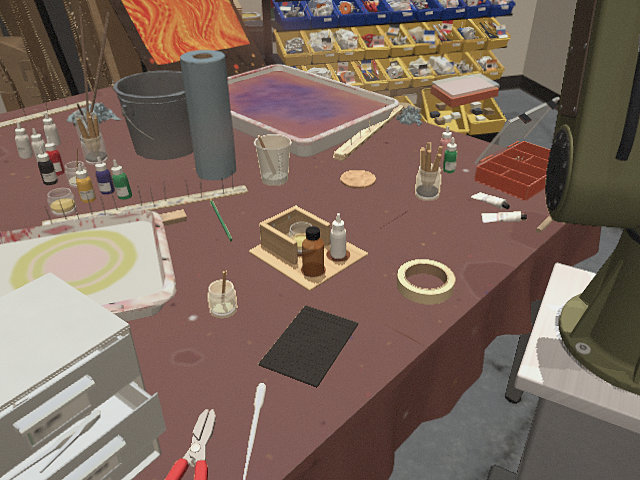

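The top view shows the stall at about (312,230), with the brown bottle on the left front place (285,247) and the dropper on the right (320,258). The mat is at (203,297), the cork disc at (476,205), the stick jar at (202,208) and the brushes at (490,292). Next I'll zoom in for precise measuring.

```bash
cat > h.py <<'E'
import numpy as np, cv2
from bench import manip
def K(i): return np.array([[i["fx"],0,i["cx"]],[0,i["fy"],i["cy"]],[0,0,1]]), np.array([i["k1"],0,0,0.])
def ext(name,s=None):
    i=manip.camera_info(name)
    if name!="wrist": return i,i["extrinsics"]
    T=np.eye(4);T[:3,:3]=s["tcp_rot"];T[:3,3]=s["tcp_pos"]
    return i,np.linalg.inv(T@i["hand_eye"])
def px2w(name,uv,z,s=None):
    i,E=ext(name,s);k,d=K(i)
    n=cv2.undistortPoints(np.array(uv,float).reshape(-1,1,2),k,d).reshape(-1,2)
    R,t=E[:3,:3],E[:3,3];c=-R.T@t
    r=np.c_[n,np.ones(len(n))]@R
    return c+r*((z-c[2])/r[:,2])[:,None]
def w2px(name,P,s=None):
    i,E=ext(name,s);k,d=K(i)
    return cv2.projectPoints(np.array(P,float).reshape(-1,3),cv2.Rodrigues(E[:3,:3])[0],E[:3,3],k,d)[0].reshape(-1,2)
E
python3 - <<'E'
import cv2
from h import *
im=cv2.imread("pics/top0.png")
cv2.imwrite("pics/c1.png",cv2.resize(im[170:290,245:375],None,fx=5,fy=5,interpolation=cv2.INTER_CUBIC))
g=cv2.cvtColor(im,cv2.COLOR_BGR2GRAY)
# mat / cork
m=(im.max(2)<45).astype(np.uint8);m[:, :150]=0;m[:,260:]=0;m[:250]=0;m[340:]=0
c=max(cv2.findContours(m,0,1)[0],key=cv2.contourArea)
r=cv2.minAreaRect(c);b=cv2.boxPoints(r);w=px2w("top",b,.005);print("mat",w.mean(0),w,np.linalg.norm(np.diff(w,axis=0),axis=1))
h=cv2.cvtColor(im,cv2.COLOR_BGR2HSV)
m=((h[:,:,1]>80)&(h[:,:,2]>150)).astype(np.uint8);n=m*0;n[170:240,440:510]=m[170:240,440:510]
c=max(cv2.findContours(n,0,1)[0],key=cv2.contourArea).reshape(-1,2)
print("cork",cv2.minEnclosingCircle(px2w("top",c,.008)[:,:2].astype(np.float32)))
print("stickjar bottom~",px2w("top",[(202,208)],.045),"brush",px2w("top",[(490,292)],.05))
E
```

```text
Traceback (most recent call last):
ValueError: max() iterable argument is empty
```

View pics/c1.png

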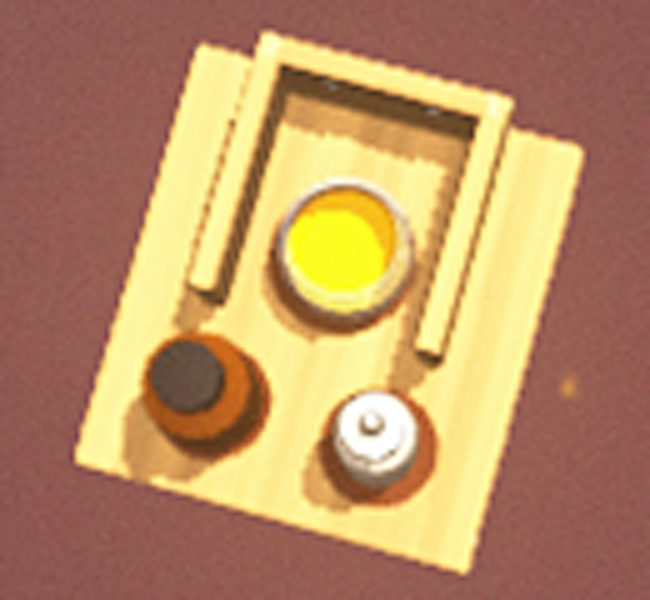

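Crop: the base corners are at (75,463), (468,572), (583,148) and (200,43). The low jar rim centre is at (345,255), the brown cap at (186,374) and the nozzle tip at (371,422).

```bash
python3 - <<'E'
from h import *
im=cv2.imread("pics/top0.png")
f=lambda u:(np.array(u)+.5)/5-.5+np.array([245,170])
C=px2w("top",f([(75,463),(468,572),(583,148),(200,43)]),.006)
L=np.array([(-78,78),(-78,-78),(92,-78),(92,78)])/1000
A=np.c_[L,L*0]
# rigid fit
lc,cc=L.mean(0),C[:,:2].mean(0)
H=(L-lc).T@(C[:,:2]-cc);a=np.arctan2(H[0,1]-H[1,0],H[0,0]+H[1,1])
R=np.array([[np.cos(a),-np.sin(a)],[np.sin(a),np.cos(a)]]);o=cc-R@lc
print("stall",o,np.degrees(a),"res mm",((L@R.T+o)-C[:,:2])*1000)
for n,p in dict(FL=(-.041,.033),FR=(-.041,-.033),B=(.025,0)).items():print(n,R@p+o)
for n,u,z in(("lowjar",(345,255),.05),("brown cap",(186,374),.093),("nozzle",(371,422),.097)):
    w=px2w("top",f([u]),z)[0][:2];print(n,w,"in stall",R.T@(w-o))
print(im[297,203])
m=(im.max(2)<75).astype(np.uint8);m[:, :150]=0;m[:,260:]=0;m[:250]=0;m[340:]=0
m=cv2.morphologyEx(m,cv2.MORPH_OPEN,np.ones((3,3)))
c=max(cv2.findContours(m,0,1)[0],key=cv2.contourArea)
b=cv2.boxPoints(cv2.minAreaRect(c));w=px2w("top",b,.005);print("mat",w.mean(0),w,np.linalg.norm(np.diff(w,axis=0),axis=1))
h=cv2.cvtColor(im,cv2.COLOR_BGR2HSV)
m=((h[:,:,1]>80)&(h[:,:,2]>150)).astype(np.uint8);n=m*0;n[170:240,440:510]=m[170:240,440:510]
c=max(cv2.findContours(n,0,1)[0],key=cv2.contourArea).reshape(-1,2)
print("cork",cv2.minEnclosingCircle(px2w("top",c,.008)[:,:2].astype(np.float32)))
print("stickjar",px2w("top",[(202,208)],.045),"brush",px2w("top",[(490,292)],.05))
E
```

```text
stall [0.56510788 0.04364414] -16.077123345764853 res mm [[ 0.12666341  0.37603477]
 [-0.46072589 -0.04091576]
 [ 0.4139329  -1.02454545]
 [-0.07987041  0.68942644]]
FL [0.53485012 0.08670767]
FR [0.51657267 0.02328894]
B [0.58913012 0.03672086]
lowjar [0.58336958 0.03413328] in stall [ 0.02018134 -0.00408165]
brown cap [0.53521219 0.08716289] in stall [-0.04077815  0.03353768]
nozzle [0.51758555 0.02326335] in stall [-0.04001965 -0.0327441 ]
[49 53 66]
mat [0.44661626 0.25069311 0.005     ] [[0.49235651 0.32817772 0.005     ]
 [0.49796838 0.17972238 0.005     ]
 [0.40126194 0.17411477 0.005     ]
 [0.39487822 0.32075755 0.005     ]] [0.14856137 0.09686888 0.14678167]
cork ((0.6182527542114258, -0.2749089002609253), 0.04263068735599518)
stickjar [[0.61062508 0.24234837 0.045     ]] brush [[ 0.45076935 -0.28044427  0.05      ]]
```

Request:
{"fn": "apply_moves", "kwargs": {
  "targets": [
    [[0.07,0.1,0.0,0,0,-0.05,1],[0.14,0.2,0,0,0,-0.1,1],[0.2,0.28,0,0,0,-0.15,1],[0.26,0.36,0,0,0,-0.2,1],[0.32,0.44,0,0,0,-0.25,1],[0.38,0.52,0,0,0,-0.3,1],[0.44,0.6,0,0,0,-0.35,1],[0.5,0.68,0,0,0,-0.386,1],[0.53,0.74,0,0,0,-0.386,1],[0.53,0.74,0,0,0,-0.386,1]]
  ]
}}

```text
clock: 1.1
tcp_pos: [0.459, -0.1941, 0.231]
tcp_rot: [[0.963, -0.271, 0.0], [-0.271, -0.963, 0.002], [-0.0, -0.002, -1.0]]
ft_force: [-0.4, -1.4, -0.4]
gripper_width: 1.002
grip_force: 0.0
```

Request:
{"fn": "apply_moves", "kwargs": {
  "targets": [
    [[0.04,0.08,-0.02,0,0,0,0.6],[0.08,0.16,-0.04,0,0,0,0.6],[0.12,0.24,-0.06,0,0,0,0.6],[0.16,0.32,-0.08,0,0,0,0.6],[0.18,0.4,-0.1,0,0,0,0.6],[0.18,0.46,-0.12,0,0,0,0.6],[0.18,0.48,-0.12,0,0,0,0.6],[0.18,0.48,-0.12,0,0,0,0.6],[0.18,0.48,-0.12,0,0,0,0.6],[0.18,0.48,-0.12,0,0,0,0.6]]
  ]
}}

```text
clock: 2.1
tcp_pos: [0.5186, -0.0947, 0.1735]
tcp_rot: [[0.979, -0.205, 0.008], [-0.206, -0.978, 0.043], [-0.001, -0.044, -0.999]]
ft_force: [-0.4, 0.5, -0.6]
gripper_width: 0.799
grip_force: 0.0
```

```bash
python3 - <<'E'
from h import *
import pickle
s=manip.observe();im=manip.snapshot("wrist")[:,:,::-1]
pickle.dump(s,open("s1.pkl","wb"));cv2.imwrite("pics/w1.png",im)
print(s["tcp_pos"],s["tcp_rot"],s["q"],s["gripper_width"],s["clock"])
def sw(x,y,z):
    a=np.radians(-16.08);return [.5651+np.cos(a)*x-np.sin(a)*y,.0436+np.sin(a)*x+np.cos(a)*y,z]
for n,p in dict(FL=(-.041,.033,.006),FR=(-.041,-.033,.006),B=(.025,0,.006),c1=(-.078,.078,.006),c2=(-.078,-.078,.006),c3=(.092,-.078,.006),c4=(.092,.078,.006)).items():print(n,w2px("wrist",sw(*p),s))
E
```

```text
[ 0.51863407 -0.09466032  0.17345605] [[ 0.97864992 -0.20538758  0.00776372]
 [-0.20553037 -0.97770019  0.04312317]
 [-0.00126637 -0.04379817 -0.9990396 ]] [-11.91890125  12.02929056 -18.24103858  59.80478641   2.5101799
 179.94160031] 0.7994239281894019 2.1
FL [[112.24048645 236.63809003]]
FR [[187.42605662 242.98533739]]
B [[144.68858983 162.09866887]]
c1 [[ 67.70385084 271.64800649]]
c2 [[239.23279691 286.94943391]]
c3 [[241.93885144  79.40068139]]
c4 [[41.0218316  67.04632549]]
```

View pics/w1.png

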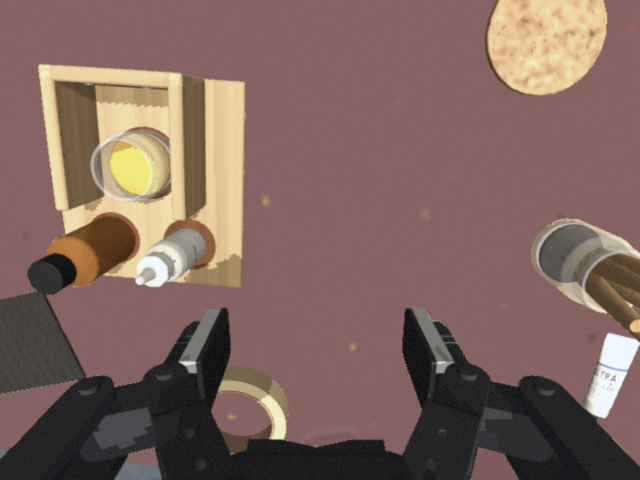

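The wrist picture shows the stall at upper left, with the low jar at about (135,165), the brown bottle's foot at (110,237) and the dropper's foot at (190,243). This matches my projections. Joint 6 is at its limit, so I'll turn a half turn to the equivalent grasp.

Request:
{"fn": "apply_moves", "kwargs": {
  "targets": [
    [[0,0.0,0.05,0,0,0.09,0.6],[0,0,0.05,0,0,0.18,0.6],[0,0,0.05,0,0,0.27,0.6],[0,0,0.05,0,0,0.36,0.6],[0,0,0.05,0,0,0.45,0.6],[0,0,0.05,0,0,0.54,0.6],[0,0,0.05,0,0,0.63,0.6],[0,0,0.05,0,0,0.72,0.6],[0,0,0.05,0,0,0.81,0.6],[0,0,0.05,0,0,0.9,0.6]]
  ]
}}

```text
clock: 3.15
tcp_pos: [0.5189, -0.0945, 0.1986]
tcp_rot: [[0.35, 0.936, -0.041], [0.937, -0.35, 0.014], [-0.002, -0.043, -0.999]]
ft_force: [1.0, -0.2, -0.4]
gripper_width: 0.8
grip_force: 0.0
```

```bash
cat >> h.py <<'E'
from scipy.spatial.transform import Rotation as Ro
def Rd(head):
    a=np.radians(head);x=np.array([np.cos(a),np.sin(a),0]);z=np.array([0,0,-1.]);return np.c_[x,np.cross(z,x),z]
def move(pos,head):
    s=manip.observe();d=(np.array(pos)-s["tcp_pos"])/.5
    r=Ro.from_matrix(Rd(head)@s["tcp_rot"].T).as_rotvec(degrees=True)/90
    print("delta shares",d.round(4),"rot",r.round(4),"t",s["clock"])
E
python3 -c "
from h import *
move((.565,.044,.18),163.92)"
```

```text
delta shares [ 0.0921  0.277  -0.0372] rot [ 0.0149 -0.0272  1.049 ] t 3.15
```

Request:
{"fn": "apply_moves", "kwargs": {
  "targets": [
    [[0.01,0.03,0,0.002,-0.003,0.09,0.5],[0.02,0.07,0,0.004,-0.006,0.18,0.5],[0.03,0.11,-0.01,0.006,-0.009,0.27,0.5],[0.04,0.15,-0.01,0.008,-0.012,0.36,0.5],[0.05,0.18,-0.02,0.01,-0.015,0.45,0.5],[0.07,0.21,-0.03,0.011,-0.018,0.54,0.5],[0.08,0.24,-0.037,0.012,-0.02,0.63,0.5],[0.092,0.277,-0.037,0.013,-0.022,0.72,0.5],[0.092,0.277,-0.037,0.014,-0.024,0.81,0.5],[0.092,0.277,-0.037,0.014,-0.026,0.9,0.5]]
  ]
}}

```text
clock: 4.15
tcp_pos: [0.5651, 0.0447, 0.18]
tcp_rot: [[-0.871, 0.491, -0.005], [0.491, 0.871, 0.001], [0.004, -0.002, -1.0]]
ft_force: [-0.6, -0.0, 0.9]
gripper_width: 0.754
grip_force: 0.0
```

```bash
python3 -c "
from h import *
move((.565,.044,.18),163.92)"
```

```text
delta shares [-0.0002 -0.0014  0.0001] rot [-1.000e-04 -2.900e-03  1.482e-01] t 4.15
```

Request:
{"fn": "apply_moves", "kwargs": {
  "targets": [
    [[0,0,0,0,-0.001,0.06,0.5],[0,0,0,0,-0.003,0.12,0.5],[0,0,0,0,-0.003,0.148,0.5],[0,0,0,0,-0.003,0.148,0.5],[0,0,0,0,-0.003,0.148,0.5],[0,0,0,0,-0.003,0.148,0.5],[0,0,0,0,-0.003,0.148,0.5],[0,0,0,0,-0.003,0.148,0.5],[0,0,0,0,-0.003,0.148,0.5],[0,0,0,0,-0.003,0.148,0.5]]
  ]
}}

```text
clock: 5.15
tcp_pos: [0.5648, 0.0441, 0.1798]
tcp_rot: [[-0.959, 0.284, -0.0], [0.284, 0.959, 0.0], [0.001, 0.0, -1.0]]
ft_force: [-0.2, 0.0, 0.4]
gripper_width: 0.754
grip_force: 0.0
```

```bash
python3 - <<'E'
from h import *
import pickle
s=manip.observe();im=manip.snapshot("wrist")[:,:,::-1].copy()
pickle.dump(s,open("s2.pkl","wb"));cv2.imwrite("pics/w2raw.png",im)
print(s["tcp_pos"],s["q"],s["gripper_width"],s["clock"])
def sw(x,y,z):
    a=np.radians(-16.08);return [.5651+np.cos(a)*x-np.sin(a)*y,.0436+np.sin(a)*x+np.cos(a)*y,z]
for n,p in dict(FL=(-.041,.033,.006),FR=(-.041,-.033,.006),B=(.025,0,.006),c1=(-.078,.078,.006),c2=(-.078,-.078,.006),c3=(.092,-.078,.006),c4=(.092,.078,.006),capt=(-.041,.033,.093),noz=(-.041,-.033,.097)).items():
    u=w2px("wrist",sw(*p),s);print(n,u.round(1))
E
```

```text
[0.56480503 0.04414225 0.17978138] [ 4.46047108e+00  1.58574402e+01 -1.23693931e+01  6.17988437e+01
  1.43604814e-02  2.09570782e+01] 0.7535271179446867 5.15
FL [[359.  165.6]]
FR [[276.8 166.3]]
B [[318.4 243.9]]
c1 [[418.2 117.2]]
c2 [[217.1 118.9]]
c3 [[233.2 314.3]]
c4 [[404.6 313. ]]
capt [[374.5 184.8]]
noz [[261.8 186.9]]
```

View pics/w2raw.png

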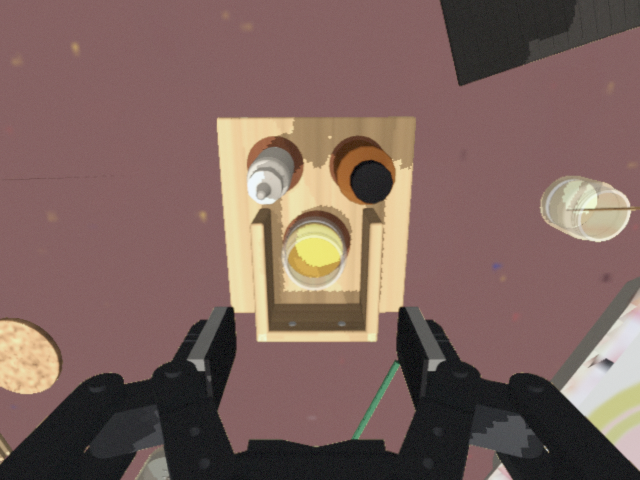

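The wrist view matches the projections to within 2–3 px: the base corners are at (415,117) and (218,118). The brown cap is at (373,181), the dropper nozzle at (263,190) and the low jar at about (315,255). I'll zoom in to see the dropper's lean and its foot.

```bash
python3 - <<'E'
from h import *
im=cv2.imread("pics/w2raw.png")
import pickle;s=pickle.load(open("s2.pkl","rb"))
a=np.radians(-16.08);R=np.array([[np.cos(a),-np.sin(a)],[np.sin(a),np.cos(a)]])
big=cv2.resize(im[125:295,235:415],None,fx=4,fy=4,interpolation=cv2.INTER_CUBIC)
def circ(x,y,z,r,col):
    t=np.linspace(0,2*np.pi,60);p=np.c_[x+r*np.cos(t),y+r*np.sin(t)]@R.T+[.5651,.0436]
    u=w2px("wrist",np.c_[p,np.full(60,z)],s);u=((u-[235,125]+.5)*4-.5).round().astype(int)
    cv2.polylines(big,[u],True,col,1)
circ(-.043,.032,.006,.020,(255,0,0));circ(-.043,.032,.064,.020,(255,0,0));circ(-.043,.032,.093,.012,(0,255,0))
circ(-.041,-.033,.006,.015,(255,0,0));circ(-.041,-.033,.064,.015,(255,0,255));
circ(.022,0,.006,.026,(255,0,0));circ(.022,0,.05,.026,(0,255,0))
cv2.imwrite("pics/c2.png",big[:600])
E
```

```text
(no output)
```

View pics/c2.png

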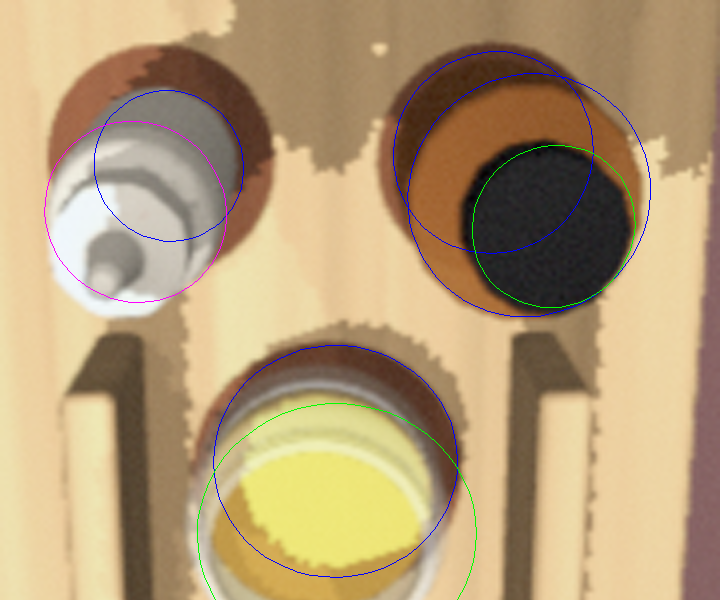

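```bash
cat >> h.py <<'E'
_a=np.radians(-16.08);RS=np.array([[np.cos(_a),-np.sin(_a)],[np.sin(_a),np.cos(_a)]])
def S(x,y): return np.array([.5651,.0436])+RS@[x,y]
E
python3 -c "
from h import *
p=S(-.043,.0307);print(p);move((*p,.03),163.92)
print(S(-.0385,-.0335))"
```

```text
[0.5322856 0.085009 ]
delta shares [-0.065   0.0817 -0.2996] rot [-0.0002 -0.0003  0.0046] t 5.2
[0.51882747 0.02207436]
```

Request:
{"fn": "apply_moves", "kwargs": {
  "targets": [
    [[-0.03,0.04,0,0,0,0,0.32],[-0.065,0.082,0,0,0,0.0046,0.32],[-0.065,0.082,-0.03,0,0,0.0046,0.32],[-0.065,0.082,-0.08,0,0,0.0046,0.32],[-0.065,0.082,-0.13,0,0,0.0046,0.32],[-0.065,0.082,-0.18,0,0,0.0046,0.32],[-0.065,0.082,-0.23,0,0,0.0046,0.32],[-0.065,0.082,-0.27,0,0,0.0046,0.32],[-0.065,0.082,-0.3,0,0,0.0046,0.32],[-0.065,0.082,-0.3,0,0,0.0046,0.32]]
  ]
}}

```text
clock: 6.2
tcp_pos: [0.5304, 0.0849, 0.0278]
tcp_rot: [[-0.961, 0.277, -0.004], [0.277, 0.961, -0.0], [0.004, -0.002, -1.0]]
ft_force: [-1.0, -0.6, -0.4]
gripper_width: 0.657
grip_force: 0.0
```

```bash
python3 - <<'E'
from h import *
s=manip.observe();a=manip.snapshot("wrist");b=manip.snapshot("side")
print(s["tcp_pos"],s["ft_force"],s["gripper_width"],s["clock"])
cv2.imwrite("pics/w3.png",np.hstack([cv2.resize(a[80:480,160:480],(400,500)),cv2.resize(b[170:320,230:350],(400,500))])[:,:,::-1])
E
```

```text
[0.53040303 0.08487041 0.0277874 ] [-0.96033058 -0.55727595 -0.41258243] 0.6565367616355925 6.2
```

View pics/w3.png

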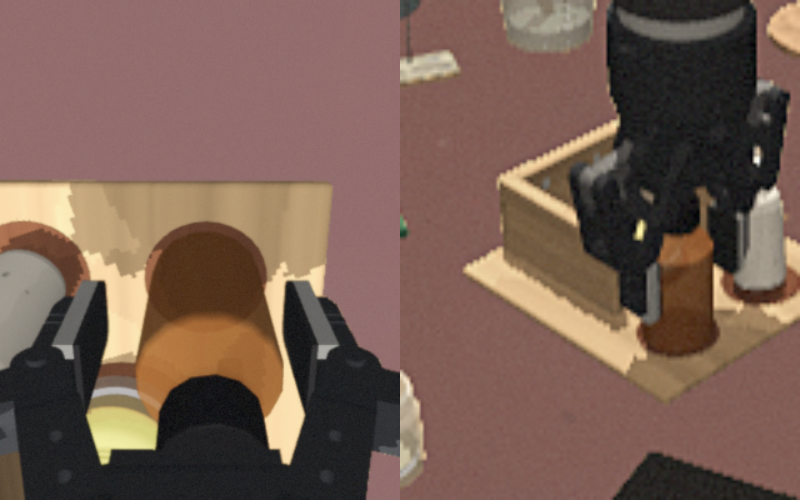

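The gripper straddles the brown bottle, but the bottle sits a little right of the midline. I'll check this by projection.

```bash
python3 - <<'E'
from h import *
s=manip.observe();im=manip.snapshot("wrist")[:,:,::-1].copy()
print(s["tcp_pos"],s["clock"])
t=np.linspace(0,2*np.pi,60)
for (x,y,z,r,c) in ((-.043,.0307,.006,.02,(255,0,0)),(-.043,.0307,.064,.02,(0,255,0)),(-.041,.033,.006,.0235,(0,0,255))):
    p=S(0,0)+np.c_[x+r*np.cos(t),y+r*np.sin(t)]@RS.T
    cv2.polylines(im,[w2px("wrist",np.c_[p,np.full(60,z)],s).round().astype(int)],True,c,1)
p=S(0,0)+np.array([(-.078,.078),(-.078,-.078),(.092,-.078),(.092,.078)])@RS.T
cv2.polylines(im,[w2px("wrist",np.c_[p,np.full(4,.006)],s).round().astype(int)],True,(255,255,0),1)
cv2.imwrite("pics/w4.png",cv2.resize(im[200:440,180:450],None,fx=2.5,fy=2.5))
E
```

```text
[0.53225093 0.08514549 0.03000759] 6.3
```

View pics/w4.png

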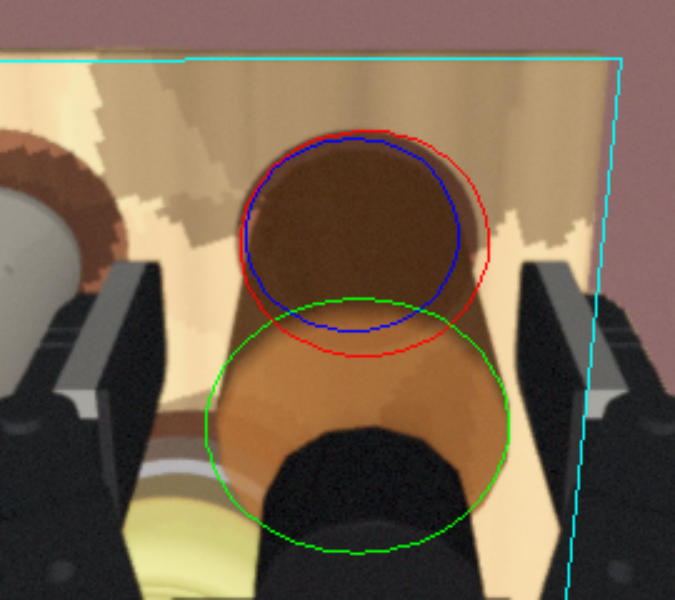

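Request:
{"fn": "apply_moves", "kwargs": {
  "grip_force": 30,
  "targets": [
    [[0.0014,0.0048,0,0,0,0,0.32],[0.0014,0.0048,0,0,0,0,0.32],[0.0014,0.0048,0,0,0,0,0.1],[0.0014,0.0048,0,0,0,0,-0.05],[0.0014,0.0048,0,0,0,0,-0.3],[0.0014,0.0048,0,0,0,0,-0.3],[0.0014,0.0048,0,0,0,0,-0.3],[0.0014,0.0048,0,0,0,0,-0.3],[0.0014,0.0048,0,0,0,0,-0.3],[0.0014,0.0048,0,0,0,0,-0.3]]
  ]
}}

```text
clock: 7.35
tcp_pos: [0.5333, 0.0876, 0.0303]
tcp_rot: [[-0.961, 0.277, 0.0], [0.277, 0.961, 0.0], [-0.0, 0.0, -1.0]]
ft_force: [-0.5, -0.1, 6.1]
gripper_width: 0.458
grip_force: 30.8
```

```bash
python3 - <<'E'
from h import *
s=manip.observe();print("BROWN GRASP",s["tcp_pos"],s["ft_force"],s["gripper_width"]*85,s["grip_force"],s["q"])
move((.462,.288,.03+.001),163.92)
E
```

```text
BROWN GRASP [0.53334747 0.08763292 0.03025041] [-0.4897334  -0.14617779  6.0530828 ] 38.9608410363318 30.7815817091614 [ 9.31745359e+00  2.11583293e+01 -2.66858686e+01  4.21373365e+01
  2.17150970e-02  2.53954334e+01]
delta shares [-0.1427  0.4007  0.0015] rot [-0.0003  0.0002 -0.    ] t 7.35
```

Request:
{"fn": "apply_moves", "kwargs": {
  "targets": [
    [[0,0,0.02,0,0,0,-0.3],[0,0,0.06,0,0,0,-0.3],[0,0,0.1,0,0,0,-0.3],[-0.01,0.03,0.12,0,0,0,-0.3],[-0.03,0.08,0.12,0,0,0,-0.3],[-0.05,0.14,0.12,0,0,0,-0.3],[-0.07,0.2,0.12,0,0,0,-0.3],[-0.09,0.26,0.12,0,0,0,-0.3],[-0.11,0.31,0.12,0,0,0,-0.3],[-0.13,0.36,0.12,0,0,0,-0.3]]
  ]
}}

```text
clock: 8.35
tcp_pos: [0.4665, 0.2692, 0.0897]
tcp_rot: [[-0.961, 0.276, -0.001], [0.276, 0.961, 0.0], [0.001, -0.0, -1.0]]
ft_force: [0.4, -0.3, -1.3]
gripper_width: 0.46
grip_force: 30.5
```

Request:
{"fn": "apply_moves", "kwargs": {
  "targets": [
    [[-0.007,0.025,0,0,0,0,-0.3],[-0.013,0.041,0,0,0,0,-0.3],[-0.013,0.041,-0.03,0,0,0,-0.3],[-0.013,0.041,-0.06,0,0,0,-0.3],[-0.013,0.041,-0.09,0,0,0,-0.3],[-0.013,0.041,-0.105,0,0,0,-0.3],[-0.013,0.041,-0.115,0,0,0,-0.3],[-0.013,0.041,-0.118,0,0,0,-0.3],[-0.013,0.041,-0.12,0,0,0,-0.3],[-0.013,0.041,-0.12,0,0,0,-0.3]]
  ]
}}

```text
clock: 9.35
tcp_pos: [0.4619, 0.2882, 0.0302]
tcp_rot: [[-0.961, 0.277, 0.0], [0.277, 0.961, 0.001], [-0.0, 0.001, -1.0]]
ft_force: [-0.3, -0.1, -0.2]
gripper_width: 0.456
grip_force: 30.5
```

```bash
python3 - <<'E'
from h import *
s=manip.observe();print(s["tcp_pos"],s["ft_force"],s["gripper_width"]*85,s["grip_force"])
cv2.imwrite("pics/s2.png",cv2.resize(manip.snapshot("side")[220:420,200:400],None,fx=3,fy=3)[:,:,::-1])
E
```

```text
[0.46188349 0.28817922 0.03024763] [-0.32723649 -0.11245769 -0.19872231] 38.73667579889132 30.466688764308856
```

View pics/s2.png

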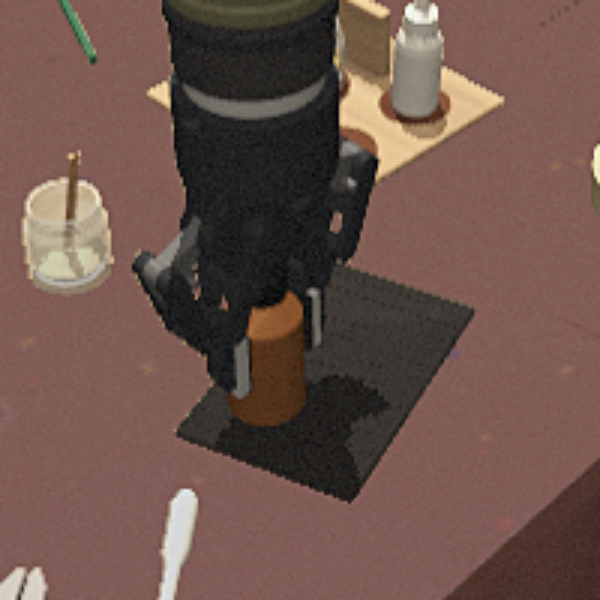

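The bottle hovers over the far part of the mat, well inside its edges. I'll lower it about 1 mm and release.

Request:
{"fn": "apply_moves", "kwargs": {
  "targets": [
    [[0,0,-0.001,0,0,0,-0.3],[0,0,-0.0025,0,0,0,-0.3],[0,0,-0.0025,0,0,0,-0.3],[0,0,-0.0025,0,0,0,0.0],[0,0,-0.0025,0,0,0,0.3],[0,0,-0.0025,0,0,0,0.32],[0,0,-0.0025,0,0,0,0.32],[0,0,0.05,0,0,0,0.32],[0,0,0.12,0,0,0,0.32],[0,0,0.2,0,0,0,0.32]]
  ]
}}

```text
clock: 10.4
tcp_pos: [0.4605, 0.2874, 0.1299]
tcp_rot: [[-0.961, 0.277, -0.003], [0.277, 0.961, -0.001], [0.002, -0.002, -1.0]]
ft_force: [0.7, 0.1, -0.1]
gripper_width: 0.663
grip_force: 0.0
```

```bash
python3 - <<'E'
from h import *
p=S(-.0385,-.0335);print(p);move((*p,.12),163.92)
E
```

```text
[0.51882747 0.02207436]
delta shares [ 0.1167 -0.5307 -0.0197] rot [ 0.0008 -0.0017  0.    ] t 10.4
```

Request:
{"fn": "apply_moves", "kwargs": {
  "targets": [
    [[0.01,-0.04,0,0,0,0,0.18],[0.02,-0.1,0,0,0,0,0.18],[0.035,-0.17,0,0,0,0,0.18],[0.05,-0.24,0,0,0,0,0.18],[0.066,-0.31,0,0,0,0,0.18],[0.08,-0.38,0,0,0,0,0.18],[0.095,-0.44,0,0,0,0,0.18],[0.108,-0.49,0,0,0,0,0.18],[0.118,-0.526,-0.01,0,0,0,0.18],[0.118,-0.526,-0.02,0,0,0,0.18]]
  ]
}}

```text
clock: 11.4
tcp_pos: [0.5212, 0.0231, 0.1197]
tcp_rot: [[-0.96, 0.28, 0.0], [0.28, 0.96, -0.0], [-0.0, -0.0, -1.0]]
ft_force: [0.5, 0.5, -0.7]
gripper_width: 0.588
grip_force: 0.0
```

Request:
{"fn": "apply_moves", "kwargs": {
  "targets": [
    [[0,0,-0.04,0,0,0,0.18],[0,0,-0.08,0,0,0,0.18],[0,0,-0.12,0,0,0,0.18],[0,0,-0.15,0,0,0,0.18],[0,0,-0.17,0,0,0,0.18],[0,0,-0.18,0,0,0,0.18],[0,0,-0.18,0,0,0,0.18],[0,0,-0.18,0,0,0,0.18],[0,0,-0.18,0,0,0,0.18],[0,0,-0.18,0,0,0,0.18]]
  ]
}}

```text
clock: 12.4
tcp_pos: [0.5211, 0.0251, 0.0305]
tcp_rot: [[-0.961, 0.277, 0.001], [0.277, 0.961, 0.0], [-0.001, 0.001, -1.0]]
ft_force: [0.3, 0.2, 0.0]
gripper_width: 0.592
grip_force: 0.0
```

```bash
python3 - <<'E'
from h import *
s=manip.observe();print(s["tcp_pos"],s["ft_force"],s["gripper_width"]*85,s["q"])
cv2.imwrite("pics/w5.png",cv2.resize(manip.snapshot("wrist")[180:440,180:450],None,fx=2.2,fy=2.2)[:,:,::-1])
E
```

```text
[0.52108286 0.02509816 0.03047883] [0.34127057 0.17931784 0.04807571] 50.313343438862724 [ 2.74756488e+00  1.94188508e+01 -2.92865758e+01  4.12487572e+01
  1.57297998e-02  1.88253528e+01]
```

View pics/w5.png

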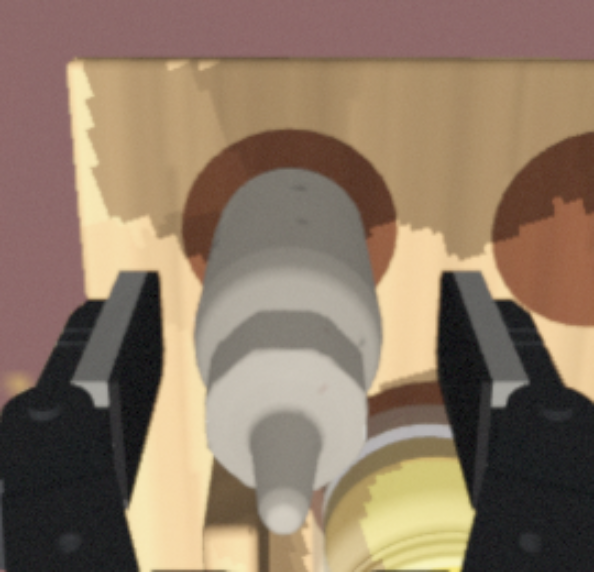

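The dropper's body (195–382, centre about 289) sits 12 px left of the pad midline at 301, about 1.8 mm. I'll shift the tool by that and grip.

Request:
{"fn": "apply_moves", "kwargs": {
  "grip_force": 22,
  "targets": [
    [[-0.001,-0.0035,0,0,0,0,0.18],[-0.001,-0.0035,0,0,0,0,0.18],[-0.001,-0.0035,0,0,0,0,0],[-0.001,-0.0035,0,0,0,0,-0.2],[-0.001,-0.0035,0,0,0,0,-0.3],[-0.001,-0.0035,0,0,0,0,-0.5],[-0.001,-0.0035,0,0,0,0,-0.5],[-0.001,-0.0035,0,0,0,0,-0.5],[-0.001,-0.0035,0,0,0,0,-0.5],[-0.001,-0.0035,0,0,0,0,-0.5]]
  ]
}}

```text
clock: 13.45
tcp_pos: [0.5201, 0.0234, 0.0299]
tcp_rot: [[-0.961, 0.277, -0.0], [0.277, 0.961, 0.0], [0.0, 0.0, -1.0]]
ft_force: [0.2, 0.6, 1.7]
gripper_width: 0.338
grip_force: 21.7
```

```bash
python3 - <<'E'
from h import *
s=manip.observe();print("DROPPER GRASP",s["tcp_pos"],s["ft_force"],s["gripper_width"]*85,s["grip_force"])
move((.440,.212,.0297),163.92)
E
```

```text
DROPPER GRASP [0.52006772 0.02335123 0.0298996 ] [0.22538865 0.63852212 1.70177291] 28.691451891464638 21.74047420732677
delta shares [-0.1601  0.3773 -0.0004] rot [-0.0002 -0.0002 -0.0001] t 13.45
```

Request:
{"fn": "apply_moves", "kwargs": {
  "targets": [
    [[0,0,0.02,0,0,0,-0.5],[0,0,0.06,0,0,0,-0.5],[0,0,0.1,0,0,0,-0.5],[-0.01,0.03,0.12,0,0,0,-0.5],[-0.03,0.08,0.12,0,0,0,-0.5],[-0.05,0.14,0.12,0,0,0,-0.5],[-0.08,0.2,0.12,0,0,0,-0.5],[-0.11,0.26,0.12,0,0,0,-0.5],[-0.13,0.31,0.12,0,0,0,-0.5],[-0.15,0.35,0.12,0,0,0,-0.5]]
  ]
}}

```text
clock: 14.45
tcp_pos: [0.4436, 0.2002, 0.09]
tcp_rot: [[-0.961, 0.276, -0.001], [0.276, 0.961, 0.001], [0.001, 0.0, -1.0]]
ft_force: [0.3, 0.6, 0.3]
gripper_width: 0.339
grip_force: 21.9
```

Request:
{"fn": "apply_moves", "kwargs": {
  "targets": [
    [[-0.006,0.02,0,0,0,0,-0.5],[-0.01,0.027,0,0,0,0,-0.5],[-0.01,0.027,-0.03,0,0,0,-0.5],[-0.01,0.027,-0.06,0,0,0,-0.5],[-0.01,0.027,-0.09,0,0,0,-0.5],[-0.01,0.027,-0.105,0,0,0,-0.5],[-0.01,0.027,-0.115,0,0,0,-0.5],[-0.01,0.027,-0.12,0,0,0,-0.5],[-0.01,0.027,-0.1218,0,0,0,-0.5],[-0.01,0.027,-0.1218,0,0,0,-0.5]]
  ]
}}

```text
clock: 15.45
tcp_pos: [0.4404, 0.2119, 0.0292]
tcp_rot: [[-0.961, 0.277, 0.0], [0.277, 0.961, 0.0], [-0.0, 0.0, -1.0]]
ft_force: [-0.3, 0.3, -0.2]
gripper_width: 0.332
grip_force: 21.9
```

Request:
{"fn": "apply_moves", "kwargs": {
  "targets": [
    [[0,0,0,0,0,0,-0.5],[0,0,0,0,0,0,-0.3],[0,0,0,0,0,0,-0.1],[0,0,0,0,0,0,0.15],[0,0,0,0,0,0,0.18],[0,0,0,0,0,0,0.18],[0,0,0.04,0,0,0,0.18],[0,0,0.1,0,0,0,0.18],[0,0,0.18,0,0,0,0.18],[0,0,0.26,0,0,0,0.5]]
  ]
}}

```text
clock: 16.45
tcp_pos: [0.4394, 0.2115, 0.16]
tcp_rot: [[-0.961, 0.277, -0.002], [0.277, 0.961, -0.0], [0.001, -0.001, -1.0]]
ft_force: [1.3, -0.4, 0.3]
gripper_width: 0.738
grip_force: 0.0
```

```bash
python3 - <<'E'
from h import *
s=manip.observe()
cv2.imwrite("pics/s3.png",cv2.resize(manip.snapshot("side")[180:400,220:420],None,fx=2.7,fy=2.7)[:,:,::-1])
move((*S(.022,0),.16),73.92)
E
```

```text
delta shares [ 0.2866 -0.3514 -0.0133] rot [ 0.0016  0.0054 -1.    ] t 16.5
```

View pics/s3.png

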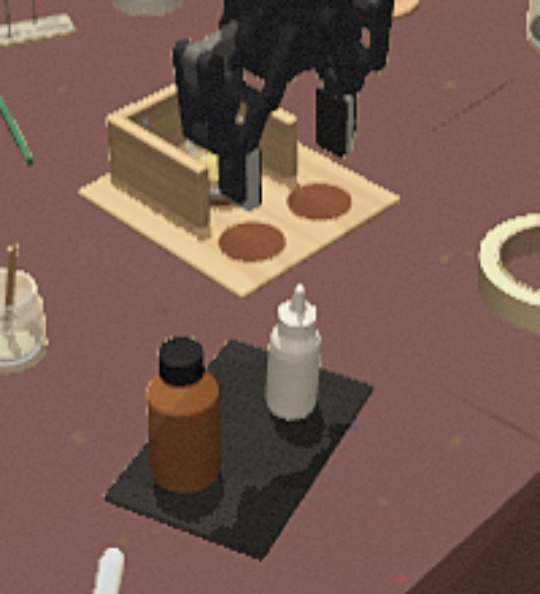

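Both bottles stand upright on the mat. Next I turn 90° and go over the low jar.

Request:
{"fn": "apply_moves", "kwargs": {
  "targets": [
    [[0.02,-0.03,0,0,0,-0.09,0.6],[0.05,-0.07,0,0,0,-0.18,0.6],[0.08,-0.11,0,0,0,-0.27,0.6],[0.12,-0.15,0,0,0.001,-0.36,0.6],[0.16,-0.2,0,0,0.002,-0.45,0.6],[0.2,-0.25,0,0,0.003,-0.54,0.6],[0.23,-0.29,0,0,0.004,-0.63,0.6],[0.26,-0.32,0,0.001,0.005,-0.72,0.6],[0.287,-0.351,0,0.001,0.005,-0.81,0.6],[0.287,-0.351,0,0.001,0.005,-0.9,0.6]]
  ]
}}

```text
clock: 17.5
tcp_pos: [0.5851, 0.0344, 0.1585]
tcp_rot: [[0.131, 0.991, -0.004], [0.991, -0.131, 0.006], [0.005, -0.004, -1.0]]
ft_force: [-0.4, -0.1, -0.0]
gripper_width: 0.803
grip_force: 0.0
```

```bash
python3 - <<'E'
from h import *
move((*S(.022,-.001),.1),73.92)
E
```

```text
delta shares [ 0.0017  0.0044 -0.117 ] rot [-0.0037 -0.002  -0.0948] t 17.5
```

Request:
{"fn": "apply_moves", "kwargs": {
  "targets": [
    [[0.001,0.002,-0.02,0,0,-0.05,0.6],[0.002,0.004,-0.05,-0.003,-0.002,-0.095,0.6],[0.002,0.004,-0.08,-0.003,-0.002,-0.095,0.6],[0.002,0.004,-0.1,-0.003,-0.002,-0.095,0.6],[0.002,0.004,-0.117,-0.003,-0.002,-0.095,0.6],[0.002,0.004,-0.117,-0.003,-0.002,-0.095,0.6],[0.002,0.004,-0.117,-0.003,-0.002,-0.095,0.6],[0.002,0.004,-0.117,-0.003,-0.002,-0.095,0.6],[0.002,0.004,-0.117,-0.003,-0.002,-0.095,0.6],[0.002,0.004,-0.117,-0.003,-0.002,-0.095,0.6]]
  ]
}}

```text
clock: 18.5
tcp_pos: [0.5849, 0.0383, 0.1009]
tcp_rot: [[0.269, 0.963, 0.0], [0.963, -0.269, 0.002], [0.002, -0.0, -1.0]]
ft_force: [-0.9, -0.0, -0.4]
gripper_width: 0.797
grip_force: 0.0
```

```bash
python3 - <<'E'
from h import *
s=manip.observe();print(s["tcp_pos"],s["tcp_rot"],s["q"],s["gripper_width"]*85)
import pickle;pickle.dump(s,open("s6.pkl","wb"))
im=manip.snapshot("wrist")[:,:,::-1].copy();cv2.imwrite("pics/w6raw.png",im)
t=np.linspace(0,2*np.pi,60)
for (x,y,z,r,c) in ((.025,0,.006,.026,(255,0,0)),(.025,0,.05,.026,(0,255,0))):
    p=S(0,0)+np.c_[x+r*np.cos(t),y+r*np.sin(t)]@RS.T
    cv2.polylines(im,[w2px("wrist",np.c_[p,np.full(60,z)],s).round().astype(int)],True,c,1)
for q in ([(-.006,.038),(.082,.038),(.082,-.038),(-.006,-.038)],):
    p=S(0,0)+np.array(q)@RS.T
    cv2.polylines(im,[w2px("wrist",np.c_[p,np.full(4,.054)],s).round().astype(int)],True,(255,255,0),1)
cv2.imwrite("pics/w6.png",im)
E
```

```text
[0.58485826 0.03830865 0.10091472] [[ 2.69401156e-01  9.63028021e-01  2.20922805e-04]
 [ 9.63026049e-01 -2.69401057e-01  1.97474161e-03]
 [ 1.96124834e-03 -3.19243256e-04 -9.99998026e-01]] [  3.68427611  21.18589281 -15.87400417  52.92020072   0.11209722
 109.31294371] 67.75284723738748
```

View pics/w6.png

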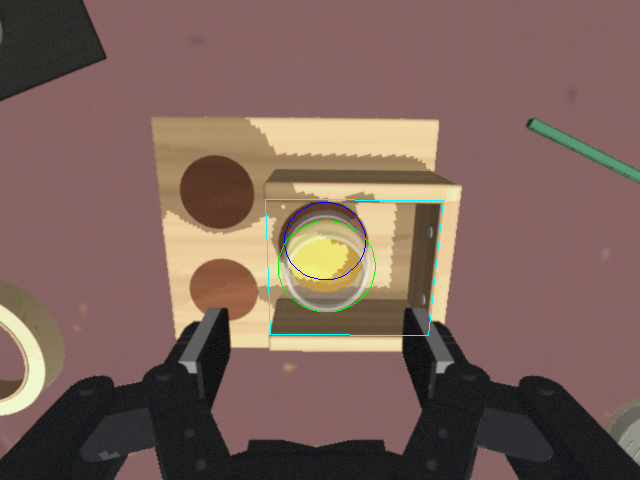

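The jar rim (280–372, centre about 326) lies about 4.5 mm right of the pad midline. The niche walls match their projection, so I'll correct and descend.

Request:
{"fn": "apply_moves", "kwargs": {
  "targets": [
    [[0.008,-0.005,-0.02,-0.001,0,0,0.6],[0.008,-0.005,-0.05,-0.001,0,0,0.6],[0.008,-0.005,-0.08,-0.001,0,0,0.6],[0.008,-0.005,-0.11,-0.001,0,0,0.6],[0.008,-0.005,-0.135,-0.001,0,0,0.6],[0.008,-0.005,-0.155,-0.001,0,0,0.6],[0.008,-0.005,-0.17,-0.001,0,0,0.6],[0.008,-0.005,-0.176,-0.001,0,0,0.6],[0.008,-0.005,-0.176,-0.001,0,0,0.6],[0.008,-0.005,-0.176,-0.001,0,0,0.6]]
  ]
}}

```text
clock: 19.55
tcp_pos: [0.589, 0.0358, 0.0129]
tcp_rot: [[0.269, 0.963, 0.0], [0.963, -0.269, 0.0], [0.0, 0.0, -1.0]]
ft_force: [0.1, 0.6, 0.1]
gripper_width: 0.799
grip_force: 0.0
```

```bash
python3 - <<'E'
from h import *
s=manip.observe();print(s["tcp_pos"],s["ft_force"],s["gripper_width"]*85)
import pickle;pickle.dump(s,open("s7.pkl","wb"))
im=manip.snapshot("wrist")[:,:,::-1].copy();cv2.imwrite("pics/w7raw.png",im)
cv2.imwrite("pics/w7.png",cv2.resize(im[120:400,150:480],None,fx=2,fy=2))
E
```

```text
[0.58896171 0.03582408 0.01285923] [0.10726102 0.58215691 0.05506469] 67.88546250906697
```

View pics/w7.png

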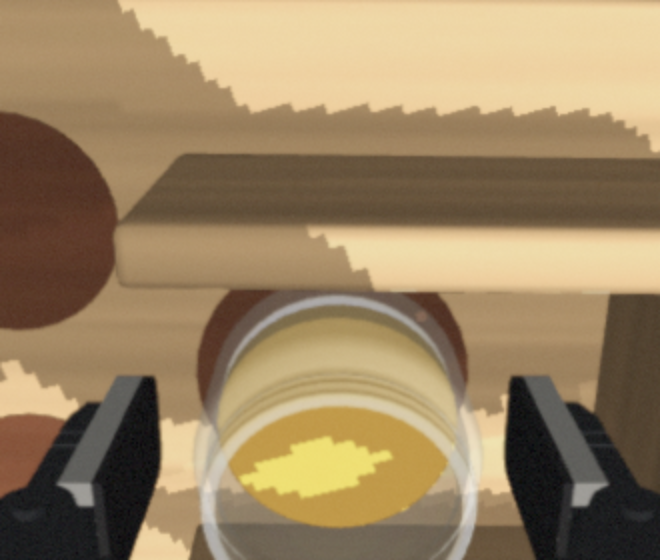

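The jar is centred between the fingers to within 1 mm (jar 200–478, pads 160 and 507). I'll work out where the jar axis lies along tool x numerically.

```bash
python3 - <<'E'
from h import *
import pickle
s=pickle.load(open("s7.pkl","rb"));im=cv2.imread("pics/w7raw.png");g=cv2.cvtColor(im,cv2.COLOR_BGR2GRAY).astype(int)
t=s["tcp_rot"][:,0]
for z,n in((.05,"rim"),(.006,"base")):
  for d in(-.026,0,.026):
    c=s["tcp_pos"][:2]+t[:2]*d;print(n,d,w2px("wrist",[[*c,z]],s).round(1))
print("col 318 gray rows 258..420",g[258:420,316:321].mean(1).astype(int).tolist())
s=pickle.load(open("s6.pkl","rb"));im=cv2.imread("pics/w6raw.png");g=cv2.cvtColor(im,cv2.COLOR_BGR2GRAY).astype(int)
print("w6 col326 rows 200..320",g[200:320,324:329].mean(1).astype(int).tolist())
c=S(.025,0)
print(w2px("wrist",[[*S(.025,y),.05] for y in(.026,-.026)],s),w2px("wrist",[[*S(.025,y),.006] for y in(.026,-.026)],s))
E
```

```text
rim -0.026 [[318.9 434. ]]
rim 0 [[319.  370.6]]
rim 0.026 [[319.1 297.3]]
base -0.026 [[318.2 357.9]]
base 0 [[318.2 306. ]]
base 0.026 [[318.3 248.4]]
col 318 gray rows 258..420 [139, 138, 137, 134, 125, 116, 107, 98, 97, 123, 161, 169, 170, 162, 136, 114, 109, 112, 111, 111, 119, 137, 144, 147, 146, 147, 147, 147, 149, 153, 156, 161, 165, 168, 171, 176, 179, 180, 180, 182, 183, 184, 186, 185, 185, 180, 173, 167, 164, 167, 169, 155, 148, 165, 173, 172, 162, 154, 170, 190, 199, 202, 203, 202, 194, 173, 158, 156, 156, 156, 156, 155, 156, 156, 156, 156, 155, 157, 156, 156, 156, 156, 163, 183, 206, 214, 215, 215, 215, 216, 215, 215, 215, 215, 215, 215, 215, 215, 215, 215, 215, 215, 215, 215, 215, 214, 199, 172, 157, 155, 156, 155, 156, 155, 155, 155, 155, 155, 155, 156, 157, 155, 156, 156, 156, 134, 110, 103, 103, 103, 103, 104, 104, 105, 105, 103, 104, 105, 104, 105, 105, 104, 105, 103, 102, 101, 101, 100, 100, 100, 97, 94, 94, 96, 101, 105, 105, 107, 108, 106, 107, 108]
w6 col326 rows 200..320 [131, 111, 76, 68, 68, 69, 69, 67, 68, 76, 88, 92, 94, 95, 105, 133, 157, 138, 114, 121, 141, 151, 159, 168, 175, 181, 183, 184, 186, 184, 178, 172, 161, 167, 168, 195, 208, 213, 216, 214, 219, 219, 219, 220, 219, 220, 219, 220, 219, 219, 220, 219, 220, 219, 219, 219, 219, 220, 219, 218, 218, 218, 218, 218, 218, 218, 218, 218, 218, 219, 220, 223, 224, 225, 225, 225, 225, 220, 204, 179, 174, 174, 170, 162, 160, 156, 157, 156, 157, 157, 157, 152, 136, 130, 129, 128, 130, 127, 116, 103, 100, 102, 104, 104, 109, 124, 130, 134, 165, 173, 167, 138, 98, 91, 92, 90, 90, 88, 86, 87]
[[327.1035533  220.81534515]
 [325.60860303 311.42685573]] [[325.20083778 202.12597874]
 [324.07578387 279.30670262]]
```

Request:
{"fn": "apply_moves", "kwargs": {
  "grip_force": 35,
  "targets": [
    [[0,-0.0052,0,0,0,0,0.6],[0,-0.0052,0,0,0,0,0.6],[0,-0.0052,0,0,0,0,0.4],[0,-0.0052,0,0,0,0,0.25],[0,-0.0052,0,0,0,0,0.1],[0,-0.0052,0,0,0,0,0],[0,-0.0052,0,0,0,0,0],[0,-0.0052,0,0,0,0,0],[0,-0.0052,0,0,0,0,0],[0,-0.0052,0,0,0,0,0]]
  ]
}}

```text
clock: 20.6
tcp_pos: [0.5887, 0.0332, 0.0129]
tcp_rot: [[0.269, 0.963, -0.0], [0.963, -0.269, 0.0], [0.0, -0.0, -1.0]]
ft_force: [-1.8, -0.5, 5.8]
gripper_width: 0.595
grip_force: 36.9
```

```bash
python3 - <<'E'
from h import *
s=manip.observe();print("JAR GRASP",s["tcp_pos"],s["ft_force"],s["gripper_width"]*85,s["grip_force"])
move((.6183,-.2749,.0155),73.92)
E
```

```text
JAR GRASP [0.58872298 0.0331885  0.01286402] [-1.82757715 -0.50908659  5.75582563] 50.549416893859465 36.86493506800872
delta shares [ 0.0592 -0.6162  0.0053] rot [-0.0002 -0.0001 -0.0051] t 20.6
```

Request:
{"fn": "apply_moves", "kwargs": {
  "targets": [
    [[0,0,0.02,0,0,0,0],[0,0,0.06,0,0,0,0],[0,0,0.11,0,0,0,0],[0,0,0.15,0,0,0,0],[0.005,-0.03,0.16,0,0,0,0],[0.01,-0.09,0.16,0,0,-0.005,0],[0.015,-0.16,0.16,0,0,-0.005,0],[0.02,-0.23,0.16,0,0,-0.005,0],[0.03,-0.3,0.16,0,0,-0.005,0],[0.035,-0.37,0.16,0,0,-0.005,0]]
  ]
}}

```text
clock: 21.6
tcp_pos: [0.6055, -0.154, 0.0917]
tcp_rot: [[0.277, 0.961, -0.002], [0.961, -0.277, 0.0], [-0.0, -0.002, -1.0]]
ft_force: [1.4, -1.6, -1.6]
gripper_width: 0.59
grip_force: 36.8
```

Request:
{"fn": "apply_moves", "kwargs": {
  "targets": [
    [[0.006,-0.07,0,0,0,0,0],[0.012,-0.14,0,0,0,0,0],[0.019,-0.2,0,0,0,0,0],[0.024,-0.24,0,0,0,0,0],[0.0242,-0.2462,-0.02,0,0,0,0],[0.0242,-0.2462,-0.06,0,0,0,0],[0.0242,-0.2462,-0.1,0,0,0,0],[0.0242,-0.2462,-0.12,0,0,0,0],[0.0242,-0.2462,-0.13,0,0,0,0],[0.0242,-0.2462,-0.13,0,0,0,0]]
  ]
}}

```text
clock: 22.6
tcp_pos: [0.6176, -0.2741, 0.0267]
tcp_rot: [[0.276, 0.961, -0.002], [0.961, -0.276, 0.001], [0.0, -0.002, -1.0]]
ft_force: [-0.6, 0.2, -1.3]
gripper_width: 0.591
grip_force: 36.8
```

```bash
python3 - <<'E'
from h import *
import pickle
s=manip.observe();print(s["tcp_pos"],s["ft_force"],s["gripper_width"]*85,s["grip_force"])
pickle.dump(s,open("s8.pkl","wb"));im=manip.snapshot("wrist")[:,:,::-1].copy();cv2.imwrite("pics/w8raw.png",im)
h=cv2.cvtColor(im,cv2.COLOR_BGR2HSV);g=cv2.cvtColor(im,cv2.COLOR_BGR2GRAY).astype(int)
u=w2px("wrist",[[.6183,-.2749,.008]]+[[.6183+.042*np.cos(a),-.2749+.042*np.sin(a),.008] for a in np.linspace(0,6.28,9)[:-1]],s);print(u.round(0).tolist())
print("brown disc at jar? col318",g[190:430:2,316:321].mean(1).astype(int).tolist())
print(im[190:300:5,318].tolist()); move((.6183,-.2749,.0155),73.92)
E
```

```text
[ 0.61764603 -0.27409317  0.02665728] [-0.55484518  0.24530942 -1.2664608 ] 50.23707367948811 36.81384731346611
[[320.0, 295.0], [410.0, 271.0], [368.0, 217.0], [293.0, 208.0], [237.0, 253.0], [233.0, 317.0], [278.0, 363.0], [343.0, 370.0], [398.0, 334.0]]
brown disc at jar? col318 [135, 134, 135, 134, 135, 134, 134, 134, 127, 113, 186, 223, 222, 221, 221, 174, 161, 162, 158, 154, 143, 145, 156, 158, 159, 158, 159, 160, 160, 161, 158, 151, 150, 150, 152, 162, 209, 210, 144, 135, 136, 161, 173, 175, 176, 183, 192, 200, 208, 212, 213, 214, 215, 205, 193, 200, 176, 204, 192, 200, 230, 233, 225, 187, 185, 185, 184, 184, 184, 183, 184, 184, 184, 184, 184, 183, 187, 231, 240, 241, 240, 241, 240, 239, 198, 184, 184, 184, 184, 183, 184, 184, 184, 184, 210, 216, 216, 217, 218, 218, 218, 218, 218, 217, 218, 217, 215, 213, 216, 217, 219, 218, 219, 219, 223, 251, 254, 254, 149, 134]
[[125, 124, 162], [122, 122, 162], [124, 123, 162], [121, 121, 161], [138, 181, 220], [167, 214, 254], [123, 163, 200], [115, 154, 192], [101, 135, 170], [117, 154, 191], [114, 151, 190], [117, 155, 192], [113, 153, 189], [126, 148, 169], [138, 161, 178], [173, 186, 194], [96, 134, 153], [118, 175, 201], [124, 183, 206], [151, 204, 225], [163, 213, 234], [161, 212, 232]]
delta shares [ 0.0001 -0.0009 -0.0241] rot [-0.0003 -0.0004 -0.0004] t 22.65
```

The rim's near and far edges (rows 422 and 311) show the jar axis at the TCP, and the cork edge matches to within 1 mm. I'll lower the jar and release it.

Request:
{"fn": "apply_moves", "kwargs": {
  "targets": [
    [[0,-0.001,-0.008,0,0,0,0],[0,-0.001,-0.016,0,0,0,0],[0,-0.001,-0.021,0,0,0,0],[0,-0.001,-0.0232,0,0,0,0],[0,-0.001,-0.0232,0,0,0,0],[0,-0.001,-0.0232,0,0,0,0.15],[0,-0.001,-0.0232,0,0,0,0.3],[0,-0.001,-0.0232,0,0,0,0.5],[0,-0.001,-0.0232,0,0,0,0.6],[0,-0.001,-0.0232,0,0,0,0.6]]
  ]
}}

```text
clock: 23.65
tcp_pos: [0.6182, -0.2754, 0.016]
tcp_rot: [[0.277, 0.961, -0.0], [0.961, -0.277, 0.0], [0.0, -0.0, -1.0]]
ft_force: [1.1, -0.6, -0.4]
gripper_width: 0.8
grip_force: 0.0
```

Request:
{"fn": "apply_moves", "kwargs": {
  "targets": [
    [[0,0,0.04,0,0,0,0.6],[0,0,0.1,0,0,0,0.6],[0,0,0.18,0,0,0,0.6],[0,0.05,0.26,0,0,0,0.6],[0,0.12,0.3,0,0,0,0.6],[0,0.2,0.3,0,0,0,0.6],[0,0.3,0.3,0,0,0,0.6],[0,0.4,0.3,0,0,0,0.6],[0,0.5,0.3,0,0,0,0.6],[0,0.6,0.3,0,0,0,0.6]]
  ]
}}

```text
clock: 24.65
tcp_pos: [0.6179, 0.0265, 0.1661]
tcp_rot: [[0.277, 0.961, 0.0], [0.961, -0.277, 0.0], [0.0, -0.0, -1.0]]
ft_force: [0.3, -0.7, 0.3]
gripper_width: 0.799
grip_force: 0.0
```

```bash
python3 - <<'E'
from h import *
im=manip.snapshot("top")[:,:,::-1].copy();cv2.imwrite("pics/top2.png",im)
h=cv2.cvtColor(im,cv2.COLOR_BGR2HSV)
m=((h[:,:,0]>22)&(h[:,:,0]<35)&(h[:,:,1]>150)&(h[:,:,2]>140)).astype(np.uint8);n=m*0;n[165:245,435:515]=m[165:245,435:515]
c=cv2.findContours(n,0,1)[0];c=max(c,key=cv2.contourArea);print("yellow area",cv2.contourArea(c),cv2.minEnclosingCircle(c),px2w("top",[cv2.minEnclosingCircle(c)[0]],.03))
# same measure at start for low jar
im0=cv2.imread("pics/top0.png");h=cv2.cvtColor(im0,cv2.COLOR_BGR2HSV)
m=((h[:,:,0]>22)&(h[:,:,0]<35)&(h[:,:,1]>150)&(h[:,:,2]>140)).astype(np.uint8);n=m*0;n[200:240,293:333]=m[200:240,293:333]
c=cv2.findContours(n,0,1)[0];c=max(c,key=cv2.contourArea);print("start",cv2.contourArea(c),cv2.minEnclosingCircle(c),px2w("top",[cv2.minEnclosingCircle(c)[0]],.028))
s=manip.observe();print(s["tcp_pos"],s["ft_force"],s["clock"],s["q"]);move((.611,.242,.165),73.92)
# stick jar predicted
print(w2px("top",[[.6183,-.2749,.008],[.6183,-.2749,.052]]))
E
```

```text
yellow area 154.5 ((478.5, 202.5), 9.300638198852539) [[ 0.6176093  -0.27358328  0.03      ]]
start 225.0 ((312.0, 219.5), 10.062405586242676) [[0.58920398 0.0381804  0.028     ]]
[0.61764945 0.03436481 0.16611063] [-0.95519167  4.77636585  0.04470509] 24.7 [  2.99504211  21.74324662  -6.00074536  62.25631694   0.35426503
 108.714589  ]
delta shares [-0.0133  0.4153 -0.0022] rot [-0.0039 -0.0002 -0.004 ] t 24.7
[[475.70906215 204.48108318]
 [482.83398148 199.66009069]]
```

Request:
{"fn": "apply_moves", "kwargs": {
  "targets": [
    [[0,0.03,0,0,0,0,0.6],[0,0.1,0,0,0,0,0.6],[-0.01,0.18,0,0,0,0,0.6],[-0.013,0.26,0,0,0,0,0.6],[-0.013,0.34,0,-0.002,0,-0.002,0.6],[-0.013,0.4,-0.03,-0.002,0,-0.002,0.6],[-0.013,0.415,-0.06,-0.002,0,-0.002,0.6],[-0.013,0.415,-0.09,-0.002,0,-0.002,0.6],[-0.013,0.415,-0.1,-0.002,0,-0.002,0.6],[-0.013,0.415,-0.1,-0.002,0,-0.002,0.6]]
  ]
}}

```text
clock: 25.7
tcp_pos: [0.611, 0.2306, 0.1146]
tcp_rot: [[0.281, 0.96, -0.003], [0.96, -0.281, -0.004], [-0.005, -0.002, -1.0]]
ft_force: [-0.5, 0.5, 0.8]
gripper_width: 0.802
grip_force: 0.0
```

```bash
python3 - <<'E'
from h import *
import pickle
s=manip.observe();print(s["tcp_pos"],s["q"],s["clock"])
pickle.dump(s,open("s9.pkl","wb"));im=manip.snapshot("wrist")[:,:,::-1].copy();cv2.imwrite("pics/w9raw.png",im)
a=cv2.resize(im[150:430,180:460],(560,560))
t=np.linspace(0,2*np.pi,60)
for z,c in((0,(255,0,0)),(.049,(0,255,0))):
    p=np.c_[.611+.023*np.cos(t),.2423+.023*np.sin(t),np.full(60,z)]
    cv2.polylines(a,[((w2px("wrist",p,s)-[180,150])*2).round().astype(int)],True,c,1)
cv2.imwrite("pics/w9.png",a)
E
```

```text
[0.61101162 0.23056907 0.11457826] [ 20.75375814  27.45293897  -4.36959176  58.41037209  -0.15679291
 127.09664643] 25.7
```

View pics/w9.png

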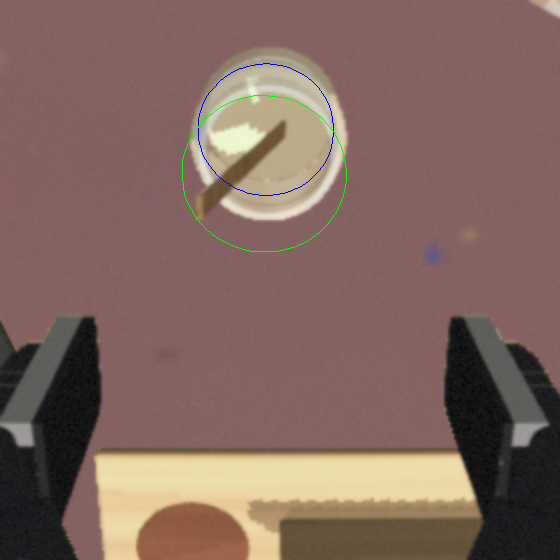

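The stick jar's rim is centred at about (270,151) in the crop, roughly 6 mm beyond the projected guess. The stick tip at (200,212) leans to the front right. I'll compute the positions.

```bash
python3 - <<'E'
from h import *
import pickle
s=pickle.load(open("s9.pkl","rb"))
f=lambda u:np.array([u])/2.+[180,150]
T=s["tcp_rot"];P=s["tcp_pos"]
for n,u,z in(("rim near",(270,219),.049),("rim far",(270,84),.049),("base far",(270,47),0),("outer L",(193,120),.025),("outer R",(347,120),.025),("rim L",(207,130),.049),("rim R",(333,130),.049),("stick top",(200,205),.088),("stick low",(284,124),.02)):
    w=px2w("wrist",f(u),z,s)[0];print(n,w.round(4),"tool",((w-P)@T*1000).round(1))
move((.6139,.2477,.0),73.92)
E
```

```text
rim near [0.609  0.2294 0.049 ] tool [-1.4 -1.5 65.6]
rim far [0.62   0.2668 0.049 ] tool [37.6 -1.4 65.4]
base far [0.6205 0.2691 0.    ] tool [ 40.2  -1.5 114.4]
outer L [0.5929 0.2581 0.025 ] tool [ 21.7 -25.   89.5]
outer R [0.6379 0.2449 0.025 ] tool [21.7 21.9 89.4]
rim L [0.5998 0.2594 0.049 ] tool [ 24.8 -18.7  65.5]
rim R [0.633  0.2496 0.049 ] tool [24.8 15.8 65.4]
stick top [0.599  0.2518 0.088 ] tool [ 17.1 -17.5  26.5]
stick low [0.6189 0.2478 0.02  ] tool [19.2  2.8 94.5]
delta shares [ 0.0046  0.0338 -0.2312] rot [ 0.0022 -0.0009  0.003 ] t 25.75
```

Request:
{"fn": "apply_moves", "kwargs": {
  "targets": [
    [[0.003,0.018,0,0.002,-0.001,0.003,0.6],[0.0066,0.0348,0,0.002,-0.001,0.003,0.6],[0.0066,0.0348,-0.03,0.002,-0.001,0.003,0.6],[0.0066,0.0348,-0.07,0.002,-0.001,0.003,0.6],[0.0066,0.0348,-0.11,0.002,-0.001,0.003,0.6],[0.0066,0.0348,-0.14,0.002,-0.001,0.003,0.6],[0.0066,0.0348,-0.17,0.002,-0.001,0.003,0.6],[0.0066,0.0348,-0.187,0.002,-0.001,0.003,0.6],[0.0066,0.0348,-0.193,0.002,-0.001,0.003,0.6],[0.0066,0.0348,-0.193,0.002,-0.001,0.003,0.6]]
  ]
}}

```text
clock: 26.75
tcp_pos: [0.6149, 0.2495, 0.0191]
tcp_rot: [[0.275, 0.961, 0.001], [0.961, -0.275, 0.0], [0.0, 0.001, -1.0]]
ft_force: [-0.6, -0.3, 0.0]
gripper_width: 0.799
grip_force: 0.0
```

```bash
python3 - <<'E'
from h import *
import pickle
s=manip.observe();print(s["tcp_pos"],s["ft_force"],s["clock"])
s=manip.observe();im=manip.snapshot("wrist")[:,:,::-1].copy();s=manip.observe();pickle.dump(s,open("s10.pkl","wb"));cv2.imwrite("pics/w10raw.png",im)
print(s["tcp_pos"])
g=cv2.cvtColor(im,cv2.COLOR_BGR2GRAY).astype(int)
print("row290-294",g[290:295,215:425:2].mean(0).astype(int).tolist())
print("row350",g[348:353,215:425:2].mean(0).astype(int).tolist())
print("col318",g[230:450:2,316:321].mean(1).astype(int).tolist())
for d in(-.023,0,.023):
  c=s["tcp_pos"][:2]+s["tcp_rot"][:2,0]*d;print(d,"rim",w2px("wrist",[[*c,.049]],s).round(),"base",w2px("wrist",[[*c,0]],s).round())
E
```

```text
[0.61486361 0.24947708 0.01909712] [-0.56974808 -0.34030446  0.0189738 ] 26.75
[0.61531326 0.24964977 0.01974006]
row290-294 [107, 107, 108, 108, 107, 107, 108, 107, 108, 107, 107, 108, 108, 108, 107, 107, 107, 107, 108, 108, 106, 108, 107, 107, 106, 117, 132, 132, 146, 151, 150, 152, 155, 159, 164, 168, 171, 175, 176, 178, 179, 180, 180, 181, 182, 181, 182, 183, 183, 185, 195, 202, 203, 211, 206, 187, 186, 185, 187, 186, 186, 186, 186, 186, 184, 182, 178, 174, 167, 162, 157, 157, 184, 158, 138, 138, 133, 109, 107, 108, 108, 108, 107, 107, 106, 108, 108, 107, 107, 108, 108, 107, 108, 107, 107, 108, 109, 108, 107, 108, 107, 107, 108, 108, 108]
row350 [21, 17, 16, 21, 20, 20, 22, 33, 103, 106, 107, 108, 107, 107, 107, 106, 105, 107, 108, 108, 107, 120, 190, 218, 228, 208, 172, 182, 184, 183, 182, 181, 180, 180, 179, 180, 179, 179, 178, 176, 175, 174, 174, 172, 163, 110, 89, 85, 86, 112, 171, 174, 176, 177, 178, 177, 180, 180, 180, 180, 180, 179, 177, 173, 169, 171, 174, 174, 173, 173, 173, 174, 173, 173, 172, 160, 172, 219, 228, 225, 185, 111, 109, 107, 108, 107, 108, 107, 108, 108, 107, 107, 107, 103, 21, 19, 18, 18, 21, 20, 19, 21, 19, 18, 14]
col318 [107, 106, 108, 108, 108, 107, 109, 108, 107, 107, 109, 130, 137, 137, 138, 160, 188, 178, 152, 153, 153, 153, 154, 154, 153, 154, 162, 171, 179, 183, 184, 201, 223, 211, 166, 174, 158, 176, 172, 167, 203, 208, 205, 205, 218, 223, 196, 134, 108, 90, 87, 89, 91, 99, 107, 121, 138, 153, 164, 167, 179, 179, 178, 178, 177, 176, 176, 176, 177, 176, 176, 177, 178, 178, 183, 184, 183, 180, 180, 183, 185, 186, 187, 187, 188, 188, 213, 232, 230, 133, 106, 108, 107, 109, 108, 107, 108, 108, 107, 107, 109, 106, 108, 108, 108, 108, 108, 108, 92, 29]
-0.023 rim [[319. 411.]] base [[318. 337.]]
0 rim [[319. 356.]] base [[318. 293.]]
0.023 rim [[319. 295.]] base [[318. 245.]]
```

Request:
{"fn": "apply_moves", "kwargs": {
  "grip_force": 35,
  "targets": [
    [[-0.0006,-0.0024,0,0,0,0,0.6],[-0.0006,-0.0024,0,0,0,0,0.6],[-0.0006,-0.0024,0,0,0,0,0.4],[-0.0006,-0.0024,0,0,0,0,0.2],[-0.0006,-0.0024,0,0,0,0,0.05],[-0.0006,-0.0024,0,0,0,0,-0.15],[-0.0006,-0.0024,0,0,0,0,-0.15],[-0.0006,-0.0024,0,0,0,0,-0.15],[-0.0006,-0.0024,0,0,0,0,-0.15],[-0.0006,-0.0024,0,0,0,0,-0.15]]
  ]
}}

```text
clock: 27.8
tcp_pos: [0.6149, 0.2484, 0.0199]
tcp_rot: [[0.275, 0.961, 0.002], [0.961, -0.275, 0.0], [0.001, 0.001, -1.0]]
ft_force: [-1.1, -1.5, 5.5]
gripper_width: 0.518
grip_force: 35.7
```

```bash
python3 - <<'E'
from h import *
import pickle
s=manip.observe();print("STICK GRASP",s["tcp_pos"],s["ft_force"],s["gripper_width"]*85,s["grip_force"],s["clock"])
def inv(p): return ((np.array(p)[:2]-S(0,0))@RS*1000).round(1)
def discs(name,im,z,s=None):
    p0=w2px(name,[[*S(.007,0),.006]],s)[0]
    sc=np.linalg.norm(w2px(name,[[*S(.107,0),.006]],s)[0]-p0)/100
    for n,(x,y) in dict(FL=(-.041,.033),FR=(-.041,-.033),B=(.025,0)).items():
        c=w2px(name,[[*S(x,y),.006]],s)[0];r=int(26*sc);u,v=c.round().astype(int)
        sub=im[max(v-r,0):v+r+1,u-r:u+r+1].astype(int)
        lab=cv2.cvtColor(sub.astype(np.uint8),cv2.COLOR_BGR2HSV)
        m=((sub[:,:,2]-sub[:,:,0]>25)&(lab[:,:,1]>120)&(sub[:,:,1]<sub[:,:,2]*.72)).astype(np.uint8)
        k=cv2.findContours(m,0,1)[0]
        if not k: print(n,"none");continue
        k=max(k,key=cv2.contourArea);e=cv2.fitEllipse(k);q=np.array(e[0])+[u-r,max(v-r,0)]
        print(name,n,"pred",c.round(1),"meas",q.round(1),"axes mm",(np.array(e[1])/sc).round(1),"stall mm",inv(px2w(name,[q],.006,s)[0]))
im=manip.snapshot("top")[:,:,::-1].copy();cv2.imwrite("pics/top3.png",im);discs("top",im,.006)
s6=pickle.load(open("s6.pkl","rb"));discs("wrist",cv2.imread("pics/w6raw.png"),.006,s6)
move((*S(.025,0),.0257),73.92)
E
```

```text
STICK GRASP [0.6148688  0.24836973 0.01985993] [-1.14359774 -1.53249331  5.48580874] 44.0201672344429 35.71412433956539 27.8
top FL pred [287.4 249.8] meas [287.  249.8] axes mm [43.7 44.7] stall mm [-41.1  33.8]
top FR pred [320.6 259.1] meas [320.3 258.9] axes mm [44.2 45.6] stall mm [-40.9 -32.4]
top B pred [313.4 221.5] meas [313.1 221.2] axes mm [54.2 54.9] stall mm [25.3  0.6]
wrist FL pred [218.  190.3] meas [216.6 191.6] axes mm [44.6 48. ] stall mm [-41.9  32.2]
wrist FR pred [225.  288.2] meas [223.7 287.7] axes mm [35.4 44.2] stall mm [-41.9 -32.6]
wrist B pred [324.6 242. ] meas [325.4 240.6] axes mm [46.7 53.1] stall mm [25.5  0.9]
delta shares [-0.0515 -0.4234  0.0116] rot [-0.0003  0.001  -0.001 ] t 27.85
```

The top camera and the wrist camera agree to within 1 mm on the stall frame. Next I carry the stick jar to the back place.

Request:
{"fn": "apply_moves", "kwargs": {
  "targets": [
    [[0,0,0.02,0,0,0,-0.15],[0,0,0.06,0,0,0,-0.15],[0,0,0.11,0,0,0,-0.15],[0,0,0.16,0,0,0,-0.15],[-0.005,-0.03,0.19,0,0,0,-0.15],[-0.01,-0.09,0.19,0,0,0,-0.15],[-0.02,-0.16,0.19,0,0,0,-0.15],[-0.03,-0.23,0.19,0,0,0,-0.15],[-0.04,-0.3,0.19,0,0,0,-0.15],[-0.048,-0.36,0.19,0,0,0,-0.15]]
  ]
}}

```text
clock: 28.85
tcp_pos: [0.5892, 0.0656, 0.114]
tcp_rot: [[0.276, 0.961, -0.0], [0.961, -0.276, -0.0], [-0.0, -0.0, -1.0]]
ft_force: [1.4, 0.2, -1.0]
gripper_width: 0.518
grip_force: 36.2
```

Request:
{"fn": "apply_moves", "kwargs": {
  "targets": [
    [[-0.002,-0.04,0,0,0,0,-0.15],[-0.003,-0.0625,0,0,0,0,-0.15],[-0.003,-0.0625,0,0,0,0,-0.15],[-0.003,-0.0625,0,0,0,0,-0.15],[-0.003,-0.0625,-0.03,0,0,0,-0.15],[-0.003,-0.0625,-0.06,0,0,0,-0.15],[-0.003,-0.0625,-0.09,0,0,0,-0.15],[-0.003,-0.0625,-0.12,0,0,0,-0.15],[-0.003,-0.0625,-0.14,0,0,0,-0.15],[-0.003,-0.0625,-0.15,0,0,0,-0.15]]
  ]
}}

```text
clock: 29.85
tcp_pos: [0.5885, 0.0379, 0.0382]
tcp_rot: [[0.274, 0.962, -0.001], [0.962, -0.274, 0.0], [0.0, -0.001, -1.0]]
ft_force: [-0.7, -0.3, -0.7]
gripper_width: 0.52
grip_force: 36.2
```

```bash
python3 - <<'E'
from h import *
s=manip.observe();print(s["tcp_pos"],s["ft_force"],s["gripper_width"]*85,s["grip_force"])
manip.snapshot("wrist");move((*S(.0252,.0005),.0263),73.92)
E
```

```text
[0.58848403 0.03794947 0.03819765] [-0.68028278 -0.25040347 -0.73792537] 44.23086906399537 36.18634901018595
delta shares [ 0.0023 -0.0013 -0.0232] rot [-0.0002 -0.0006 -0.0017] t 29.9
```

Request:
{"fn": "apply_moves", "kwargs": {
  "targets": [
    [[0.002,-0.001,-0.006,0,0,0,-0.15],[0.002,-0.001,-0.013,0,0,0,-0.15],[0.002,-0.001,-0.02,0,0,0,-0.15],[0.002,-0.001,-0.0235,0,0,0,-0.15],[0.002,-0.001,-0.0235,0,0,0,-0.15],[0.002,-0.001,-0.0235,0,0,0,0.05],[0.002,-0.001,-0.0235,0,0,0,0.25],[0.002,-0.001,-0.0235,0,0,0,0.5],[0.002,-0.001,-0.0235,0,0,0,0.55],[0.002,-0.001,-0.0235,0,0,0,0.55]]
  ]
}}

```text
clock: 30.9
tcp_pos: [0.5902, 0.0366, 0.0277]
tcp_rot: [[0.275, 0.961, 0.001], [0.961, -0.275, 0.0], [0.001, 0.001, -1.0]]
ft_force: [-0.3, -0.1, 0.6]
gripper_width: 0.775
grip_force: 0.0
```

Request:
{"fn": "apply_moves", "kwargs": {
  "targets": [
    [[0,0,0.03,0,0,0,0.55],[0,0,0.07,0,0,0,0.55],[0,0,0.13,0,0,0,0.55],[0,0,0.2,0,0,0,0.55],[0,0,0.26,0,0,0.05,0.55],[-0.03,0.05,0.28,0,0,0.14,0.55],[-0.07,0.12,0.28,0,0,0.23,0.55],[-0.11,0.2,0.28,0,0,0.32,0.55],[-0.15,0.28,0.28,0,0,0.41,0.55],[-0.19,0.36,0.28,0,0,0.5,0.55]]
  ]
}}

```text
clock: 31.9
tcp_pos: [0.4943, 0.2178, 0.1678]
tcp_rot: [[-0.49, 0.872, 0.001], [0.872, 0.49, 0.001], [0.001, 0.001, -1.0]]
ft_force: [1.3, 0.1, 0.1]
gripper_width: 0.775
grip_force: 0.0
```

```bash
python3 - <<'E'
from h import *
im=manip.snapshot("top")[:,:,::-1].copy();cv2.imwrite("pics/top4.png",im)
s=manip.observe();print(s["clock"]);move((.462,.288,.13),163.92)
# difference vs top3 (niche empty) -> stick jar footprint
d=cv2.absdiff(im,cv2.imread("pics/top3.png")).max(2);n=d*0;n[195:245,285:345]=d[195:245,285:345]
k=[c for c in cv2.findContours((n>25).astype(np.uint8),0,1)[0]]
k=max(k,key=cv2.contourArea);(c,r)=cv2.minEnclosingCircle(k);print("diff blob",cv2.boundingRect(k),c,r)
t=np.linspace(0,6.28,40);b=S(.025,.0005)
for z,rr in((.006,.023),(.055,.019),(.04,.023)):
    u=w2px("top",np.c_[b[0]+rr*np.cos(t),b[1]+rr*np.sin(t),np.full(40,z)]);print(z,u.min(0).round(1),u.max(0).round(1))
E
```

```text
31.95
delta shares [-0.0584  0.1293 -0.0755] rot [-0.003  -0.0024  0.4888] t 31.95
diff blob (296, 206, 29, 33) (308.5, 222.5) 18.179758071899414
0.006 [301.2 209.6] [325.1 233.2]
0.055 [301.4 206.7] [322.2 227.3]
0.04 [299.8 206.1] [324.6 230.7]
```

Request:
{"fn": "apply_moves", "kwargs": {
  "targets": [
    [[-0.01,0.02,0,0,0,0.09,0.32],[-0.02,0.05,0,0,0,0.18,0.32],[-0.04,0.09,0,-0.001,-0.001,0.27,0.32],[-0.058,0.129,-0.02,-0.003,-0.002,0.36,0.32],[-0.058,0.129,-0.04,-0.003,-0.002,0.44,0.32],[-0.058,0.129,-0.06,-0.003,-0.002,0.489,0.32],[-0.058,0.129,-0.075,-0.003,-0.002,0.489,0.32],[-0.058,0.129,-0.075,-0.003,-0.002,0.489,0.32],[-0.058,0.129,-0.075,-0.003,-0.002,0.489,0.32],[-0.058,0.129,-0.075,-0.003,-0.002,0.489,0.32]]
  ]
}}

```text
clock: 32.95
tcp_pos: [0.4666, 0.2811, 0.1306]
tcp_rot: [[-0.956, 0.293, 0.005], [0.293, 0.956, -0.002], [-0.005, -0.0, -1.0]]
ft_force: [0.2, 0.4, 0.3]
gripper_width: 0.657
grip_force: 0.0
```

```bash
python3 - <<'E'
from h import *
s=manip.observe();im=manip.snapshot("wrist")[:,:,::-1].copy();cv2.imwrite("pics/w11raw.png",im)
h=cv2.cvtColor(im,cv2.COLOR_BGR2HSV)
m=((h[:,:,1]>150)&(h[:,:,2]>50)&(h[:,:,0]<16)).astype(np.uint8);m[:,:230]=0;m[:,400:]=0
k=max(cv2.findContours(m,0,1)[0],key=cv2.contourArea);print("brown bbox",cv2.boundingRect(k),cv2.contourArea(k))
t=np.linspace(0,6.28,60)
for z in(.005,.063):
    u=w2px("wrist",np.c_[.4619+.02*np.cos(t),.2882+.02*np.sin(t),np.full(60,z)],s);print(z,u.min(0).round(),u.max(0).round())
print(s["tcp_pos"]);move((.4619,.2882,.0292),163.92)
E
```

```text
brown bbox (292, 198, 68, 75) 2721.5
0.005 [299. 194.] [355. 248.]
0.063 [295. 216.] [365. 282.]
[0.46658699 0.28108382 0.13060196]
delta shares [-0.0093  0.0142 -0.2029] rot [0.0011 0.0032 0.0106] t 33.0
```

Request:
{"fn": "apply_moves", "kwargs": {
  "targets": [
    [[-0.009,0.014,0,0.001,0.003,0.0106,0.32],[-0.0093,0.0142,0,0.001,0.003,0.0106,0.32],[-0.0093,0.0142,-0.04,0.001,0.003,0.0106,0.32],[-0.0093,0.0142,-0.08,0.001,0.003,0.0106,0.32],[-0.0093,0.0142,-0.12,0.001,0.003,0.0106,0.32],[-0.0093,0.0142,-0.16,0.001,0.003,0.0106,0.32],[-0.0093,0.0142,-0.185,0.001,0.003,0.0106,0.32],[-0.0093,0.0142,-0.2,0.001,0.003,0.0106,0.32],[-0.0093,0.0142,-0.203,0.001,0.003,0.0106,0.32],[-0.0093,0.0142,-0.203,0.001,0.003,0.0106,0.32]]
  ]
}}

```text
clock: 34.0
tcp_pos: [0.4617, 0.2884, 0.0289]
tcp_rot: [[-0.961, 0.276, -0.0], [0.276, 0.961, -0.0], [-0.0, -0.0, -1.0]]
ft_force: [-0.2, -0.5, -0.2]
gripper_width: 0.658
grip_force: 0.0
```

```bash
python3 - <<'E'
from h import *
manip.snapshot("side");manip.snapshot("side")
s=manip.observe();print(s["tcp_pos"],s["clock"],s["ft_force"]);move((.4619,.2882,.0292),163.92)
E
```

```text
[0.46209908 0.28856878 0.02939084] 34.1 [-0.49439716 -0.40443783  0.13190256]
delta shares [-0.0004 -0.0007 -0.0004] rot [-0.0001  0.0005 -0.0006] t 34.1
```

Request:
{"fn": "apply_moves", "kwargs": {
  "grip_force": 30,
  "targets": [
    [[0,0,0,0,0,0,0.1],[0,0,0,0,0,0,-0.05],[0,0,0,0,0,0,-0.3],[0,0,0,0,0,0,-0.3],[0,0,0,0,0,0,-0.3],[0,0,0,0,0,0,-0.3],[0,0,0.01,0,0,0,-0.3],[0,0,0.03,0,0,0,-0.3],[0,0,0.07,0,0,0,-0.3],[0,0,0.12,0,0,0,-0.3]]
  ]
}}

```text
clock: 35.1
tcp_pos: [0.4605, 0.2876, 0.0887]
tcp_rot: [[-0.961, 0.276, -0.002], [0.276, 0.961, -0.002], [0.002, -0.002, -1.0]]
ft_force: [0.2, -0.2, -1.3]
gripper_width: 0.454
grip_force: 30.4
```

```bash
python3 - <<'E'
from h import *
manip.snapshot("side")
s=manip.observe();print(s["tcp_pos"],s["gripper_width"]*85,s["grip_force"]);move((.5335,.0876,.0305),163.92)
E
```

```text
[0.46305963 0.28917136 0.09342018] 38.664039378548814 30.405322577285006
delta shares [ 0.1409 -0.4031 -0.1258] rot [-0.0011  0.0019 -0.0006] t 35.15
```

Request:
{"fn": "apply_moves", "kwargs": {
  "targets": [
    [[0.01,-0.03,0,0,0,0,-0.3],[0.03,-0.08,0,0,0,0,-0.3],[0.05,-0.14,0,0,0,0,-0.3],[0.07,-0.2,0,0,0,0,-0.3],[0.09,-0.26,0,0,0,0,-0.3],[0.11,-0.32,0,0,0,0,-0.3],[0.13,-0.37,0,0,0,0,-0.3],[0.143,-0.401,-0.02,0,0,0,-0.3],[0.143,-0.401,-0.05,0,0,0,-0.3],[0.143,-0.401,-0.08,0,0,0,-0.3]]
  ]
}}

```text
clock: 36.15
tcp_pos: [0.5327, 0.0858, 0.0476]
tcp_rot: [[-0.961, 0.278, -0.001], [0.278, 0.961, -0.001], [0.001, -0.001, -1.0]]
ft_force: [-0.4, 0.8, -1.8]
gripper_width: 0.456
grip_force: 30.5
```

Request:
{"fn": "apply_moves", "kwargs": {
  "targets": [
    [[0,0,-0.01,0,0,0,-0.3],[0,0,-0.02,0,0,0,-0.3],[0,0,-0.025,0,0,0,-0.3],[0,0,-0.028,0,0,0,-0.3],[0,0,-0.028,0,0,0,-0.3],[0,0,-0.028,0,0,0,-0.3],[0,0,-0.028,0,0,0,-0.3],[0,0,-0.028,0,0,0,-0.3],[0,0,-0.028,0,0,0,-0.3],[0,0,-0.028,0,0,0,-0.3]]
  ]
}}

```text
clock: 37.15
tcp_pos: [0.533, 0.0877, 0.0346]
tcp_rot: [[-0.961, 0.276, -0.0], [0.276, 0.961, -0.001], [0.0, -0.001, -1.0]]
ft_force: [-0.3, 0.5, -1.0]
gripper_width: 0.455
grip_force: 30.5
```

```bash
python3 - <<'E'
from h import *
s=manip.observe();print(s["tcp_pos"],s["ft_force"],s["gripper_width"]*85,s["grip_force"]);move((.5334,.0876,.0305),163.92)
E
```

```text
[0.53298414 0.08766217 0.03462076] [-0.29733917  0.54961566 -1.01576897] 38.71193697125315 30.463728520355744
delta shares [ 0.0008 -0.0001 -0.0082] rot [ 0.0004 -0.0002 -0.0006] t 37.15
```

Request:
{"fn": "apply_moves", "kwargs": {
  "targets": [
    [[0.0008,0,-0.004,0,0,0,-0.3],[0.0008,0,-0.007,0,0,0,-0.3],[0.0008,0,-0.0088,0,0,0,-0.3],[0.0008,0,-0.0088,0,0,0,-0.3],[0.0008,0,-0.0088,0,0,0,-0.3],[0.0008,0,-0.0088,0,0,0,-0.05],[0.0008,0,-0.0088,0,0,0,0.1],[0.0008,0,-0.0088,0,0,0,0.3],[0.0008,0,-0.0088,0,0,0,0.32],[0.0008,0,-0.0088,0,0,0,0.32]]
  ]
}}

```text
clock: 38.15
tcp_pos: [0.5334, 0.0876, 0.0301]
tcp_rot: [[-0.961, 0.276, -0.0], [0.276, 0.961, -0.001], [0.0, -0.001, -1.0]]
ft_force: [0.4, -0.2, 0.9]
gripper_width: 0.656
grip_force: 0.0
```

Request:
{"fn": "apply_moves", "kwargs": {
  "targets": [
    [[0,0,0.03,0,0,0,0.32],[0,0,0.08,0,0,0,0.32],[0,0,0.14,0,0,0,0.32],[0,0,0.19,0,0,0,0.18],[-0.03,0.03,0.21,0,0,0,0.18],[-0.07,0.09,0.21,0,0,0,0.18],[-0.12,0.15,0.21,0,0,0,0.18],[-0.16,0.21,0.21,0,0,0,0.18],[-0.187,0.249,0.21,0,0,0,0.18],[-0.187,0.249,0.21,0,0,0,0.18]]
  ]
}}

```text
clock: 39.15
tcp_pos: [0.4382, 0.214, 0.1352]
tcp_rot: [[-0.962, 0.273, -0.001], [0.273, 0.962, 0.0], [0.001, -0.0, -1.0]]
ft_force: [1.1, -0.4, 0.5]
gripper_width: 0.593
grip_force: 0.0
```

```bash
python3 - <<'E'
from h import *
s=manip.observe();print(s["tcp_pos"])
im=manip.snapshot("top")[:,:,::-1].copy();cv2.imwrite("pics/top5.png",im)
s=manip.observe();w=manip.snapshot("wrist")[:,:,::-1].copy();cv2.imwrite("pics/w12raw.png",w)
# brown: dark cap compare with start
def cap(im):
    g=im.max(2);n=np.zeros_like(g);n[235:262,272:302]=(g<80)[235:262,272:302]
    k=max(cv2.findContours(n.astype(np.uint8),0,1)[0],key=cv2.contourArea);M=cv2.moments(k);return M["m10"]/M["m00"],M["m01"]/M["m00"],M["m00"]
print("cap start",cap(cv2.imread("pics/top0.png")),"now",cap(im))
# dropper: bright pixels near in wrist
g=w.min(2);m=((w.max(2)>110)&(w.max(2).astype(int)-w.min(2)<30)).astype(np.uint8);m[:,:235]=0;m[:,400:]=0;m[330:]=0
k=max(cv2.findContours(m,0,1)[0],key=cv2.contourArea);print("dropper bbox",cv2.boundingRect(k))
t=np.linspace(0,6.28,60)
for z,r in((.005,.015),(.063,.015),(.096,.004)):
    u=w2px("wrist",np.c_[.4404+r*np.cos(t),.2119+r*np.sin(t),np.full(60,z)],s);print(z,u.min(0).round(),u.max(0).round())
move((.4404,.2119,.0290),163.92)
E
```

```text
[0.43824783 0.21401343 0.13522863]Traceback (most recent call last):
  File "<stdin>", line 9, in <module>
  File "<stdin>", line 8, in cap
ZeroDivisionError: float division by zero
```

```bash
python3 - <<'E'
from h import *
im=cv2.imread("pics/top5.png");w=cv2.imread("pics/w12raw.png");s=manip.observe()
def cap(im):
    g=im.max(2);n=np.zeros(g.shape,np.uint8);n[235:262,272:302]=(g<95)[235:262,272:302]
    ys,xs=np.nonzero(n);return xs.mean(),ys.mean(),len(xs)
def tem(a,b):
    T=a[232:266,268:300];r=cv2.matchTemplate(b[222:276,258:310],T,cv2.TM_CCOEFF_NORMED);_,v,_,l=cv2.minMaxLoc(r);return v,l
a=cv2.imread("pics/top0.png");print(cap(a),cap(im),"match shift (10,10 = none)",tem(a,im))
m=((w.max(2)>110)&(w.max(2).astype(int)-w.min(2)<30)).astype(np.uint8);m[:,:235]=0;m[:,400:]=0;m[330:]=0
k=max(cv2.findContours(m,0,1)[0],key=cv2.contourArea);print("dropper bbox",cv2.boundingRect(k))
t=np.linspace(0,6.28,60)
for z,r in((.005,.015),(.063,.015),(.096,.004)):
    u=w2px("wrist",np.c_[.4404+r*np.cos(t),.2119+r*np.sin(t),np.full(60,z)],s);print(z,u.min(0).round(),u.max(0).round())
print(s["tcp_pos"]);move((.4404,.2119,.0290),163.92)
E
```

```text
(np.float64(282.69767441860466), np.float64(249.62790697674419), 43) (np.float64(282.80434782608694), np.float64(249.7608695652174), 46) match shift (10,10 = none) (0.9942734241485596, (10, 10))
dropper bbox (290, 206, 51, 67)
0.005 [298. 211.] [339. 250.]
0.063 [294. 235.] [345. 283.]
0.096 [312. 275.] [328. 290.]
[0.43985482 0.21234946 0.13525101]
delta shares [ 0.0011 -0.0009 -0.2125] rot [ 0.0005  0.     -0.0015] t 39.25
```

Request:
{"fn": "apply_moves", "kwargs": {
  "targets": [
    [[0.001,-0.001,0,0,0,0,0.18],[0.001,-0.001,-0.03,0,0,-0.001,0.18],[0.001,-0.001,-0.07,0,0,-0.001,0.18],[0.001,-0.001,-0.11,0,0,-0.001,0.18],[0.001,-0.001,-0.15,0,0,-0.001,0.18],[0.001,-0.001,-0.18,0,0,-0.001,0.18],[0.001,-0.001,-0.2,0,0,-0.001,0.18],[0.001,-0.001,-0.2125,0,0,-0.001,0.18],[0.001,-0.001,-0.2125,0,0,-0.001,0.18],[0.001,-0.001,-0.2125,0,0,-0.001,0.18]]
  ]
}}

```text
clock: 40.25
tcp_pos: [0.4409, 0.2116, 0.0293]
tcp_rot: [[-0.961, 0.278, 0.0], [0.278, 0.961, -0.0], [-0.0, -0.0, -1.0]]
ft_force: [0.5, -0.3, 0.0]
gripper_width: 0.591
grip_force: 0.0
```

```bash
python3 - <<'E'
from h import *
w=manip.snapshot("wrist")[:,:,::-1].copy();cv2.imwrite("pics/w13raw.png",w)
g=w.max(2).astype(int)
for r in(280,300,320,340): print(r,g[r-2:r+3,225:405:3].mean(0).astype(int).tolist())
s=manip.observe();print(s["tcp_pos"],s["ft_force"]);move((.4404,.2119,.0290),163.92)
E
```

```text
280 [204, 205, 192, 93, 102, 109, 118, 113, 93, 72, 75, 74, 76, 73, 76, 75, 76, 76, 76, 75, 158, 178, 179, 181, 181, 183, 184, 183, 184, 184, 183, 183, 179, 176, 182, 182, 183, 182, 181, 178, 177, 158, 78, 75, 79, 82, 91, 77, 79, 77, 77, 76, 76, 74, 77, 76, 76, 79, 76, 76]
300 [205, 204, 205, 203, 203, 170, 117, 115, 112, 114, 118, 117, 113, 105, 109, 113, 115, 115, 140, 176, 179, 182, 189, 194, 196, 198, 199, 203, 205, 207, 207, 209, 207, 207, 204, 202, 200, 199, 197, 192, 183, 179, 176, 139, 116, 114, 116, 116, 114, 117, 117, 115, 115, 109, 120, 117, 108, 117, 119, 118]
320 [76, 153, 154, 154, 154, 119, 53, 47, 45, 49, 114, 114, 113, 116, 118, 112, 115, 182, 196, 220, 234, 240, 241, 243, 243, 243, 235, 228, 225, 226, 225, 229, 228, 229, 227, 237, 242, 244, 243, 243, 243, 238, 226, 205, 192, 121, 116, 116, 116, 116, 114, 97, 43, 45, 48, 57, 149, 154, 153, 155]
340 [154, 153, 152, 69, 51, 46, 44, 48, 47, 47, 201, 172, 122, 118, 114, 115, 118, 221, 237, 234, 189, 184, 186, 186, 191, 213, 236, 239, 242, 244, 242, 242, 242, 243, 243, 237, 216, 201, 188, 188, 186, 186, 220, 239, 231, 140, 113, 115, 117, 118, 114, 67, 45, 46, 45, 44, 44, 53, 113, 154]
[0.44100099 0.21181761 0.02954672] [0.62924944 1.08686249 0.20244502]
delta shares [-0.0012  0.0002 -0.0011] rot [0.0001 0.0004 0.0005] t 40.3
```

Request:
{"fn": "apply_moves", "kwargs": {
  "grip_force": 22,
  "targets": [
    [[-0.0012,0,-0.001,0,0,0,0],[-0.0012,0,-0.001,0,0,0,-0.2],[-0.0012,0,-0.001,0,0,0,-0.35],[-0.0012,0,-0.001,0,0,0,-0.5],[-0.0012,0,-0.001,0,0,0,-0.5],[-0.0012,0,-0.001,0,0,0,-0.5],[-0.0012,0,0.01,0,0,0,-0.5],[-0.0012,0,0.04,0,0,0,-0.5],[-0.0012,0,0.09,0,0,0,-0.5],[-0.0012,0,0.15,0,0,0,-0.5]]
  ]
}}

```text
clock: 41.3
tcp_pos: [0.4386, 0.211, 0.1039]
tcp_rot: [[-0.961, 0.278, -0.003], [0.278, 0.961, -0.002], [0.002, -0.003, -1.0]]
ft_force: [0.4, 0.3, -0.6]
gripper_width: 0.34
grip_force: 21.9
```

```bash
python3 - <<'E'
from h import *
manip.snapshot("side");manip.snapshot("side");
s=manip.observe();print(s["tcp_pos"],s["gripper_width"]*85,s["grip_force"]);move((.5201,.0234,.0299),163.92)
E
```

```text
[0.4421702  0.21280968 0.10751814] 28.571705164988234 21.947370641624673
delta shares [ 0.1559 -0.3788 -0.1552] rot [-0.0012  0.0031  0.0004] t 41.4
```

Request:
{"fn": "apply_moves", "kwargs": {
  "targets": [
    [[0,-0.03,0,0,0,0,-0.5],[0,-0.08,0,0,0,0,-0.5],[0.01,-0.14,0.01,0,0,0,-0.5],[0.02,-0.2,0.01,0,0,0,-0.5],[0.03,-0.26,0.01,0,0,0,-0.5],[0.05,-0.32,0.01,0,0,0,-0.5],[0.09,-0.365,0.01,0,0,0,-0.5],[0.13,-0.377,0,0,0,0,-0.5],[0.159,-0.377,-0.01,0,0,0,-0.5],[0.159,-0.377,-0.03,0,0,0,-0.5]]
  ]
}}

```text
clock: 42.4
tcp_pos: [0.5204, 0.0219, 0.088]
tcp_rot: [[-0.96, 0.279, 0.0], [0.279, 0.96, -0.001], [-0.0, -0.001, -1.0]]
ft_force: [-0.9, -0.0, 0.2]
gripper_width: 0.341
grip_force: 22.0
```

Request:
{"fn": "apply_moves", "kwargs": {
  "targets": [
    [[0,0,-0.02,0,0,0,-0.5],[0,0,-0.05,0,0,0,-0.5],[0,0,-0.08,0,0,0,-0.5],[0,0,-0.1,0,0,0,-0.5],[0,0,-0.108,0,0,0,-0.5],[0,0,-0.108,0,0,0,-0.5],[0,0,-0.108,0,0,0,-0.5],[0,0,-0.108,0,0,0,-0.5],[0,0,-0.108,0,0,0,-0.5],[0,0,-0.108,0,0,0,-0.5]]
  ]
}}

```text
clock: 43.4
tcp_pos: [0.5196, 0.0231, 0.0353]
tcp_rot: [[-0.961, 0.278, 0.0], [0.278, 0.961, -0.001], [-0.0, -0.0, -1.0]]
ft_force: [0.3, -0.1, -0.4]
gripper_width: 0.336
grip_force: 22.0
```

```bash
python3 - <<'E'
from h import *
s=manip.observe();print(s["tcp_pos"],s["ft_force"],s["gripper_width"]*85,s["grip_force"]);move((.5201,.0234,.0298),163.92)
E
```

```text
[0.51960356 0.02314062 0.03531849] [ 0.33214136 -0.07638763 -0.40265755] 28.55783890517317 21.967976300123837
delta shares [ 0.001   0.0005 -0.011 ] rot [0.0004 0.0002 0.0004] t 43.4
```

Request:
{"fn": "apply_moves", "kwargs": {
  "targets": [
    [[0.001,0.0005,-0.005,0,0,0,-0.5],[0.001,0.0005,-0.009,0,0,0,-0.5],[0.001,0.0005,-0.011,0,0,0,-0.5],[0.001,0.0005,-0.011,0,0,0,-0.5],[0.001,0.0005,-0.011,0,0,0,-0.5],[0.001,0.0005,-0.011,0,0,0,-0.3],[0.001,0.0005,-0.011,0,0,0,-0.1],[0.001,0.0005,-0.011,0,0,0,0.15],[0.001,0.0005,-0.011,0,0,0,0.18],[0.001,0.0005,-0.011,0,0,0,0.18]]
  ]
}}

```text
clock: 44.4
tcp_pos: [0.5196, 0.0234, 0.0293]
tcp_rot: [[-0.961, 0.278, -0.001], [0.278, 0.961, -0.001], [0.001, -0.001, -1.0]]
ft_force: [0.1, -0.5, 0.1]
gripper_width: 0.589
grip_force: 0.0
```

Request:
{"fn": "apply_moves", "kwargs": {
  "targets": [
    [[0,0,0.03,0,0,0,0.18],[0,0,0.08,0,0,0,0.18],[0,0,0.14,0,0,0,0.18],[0,0,0.2,0,0,0,0.18],[0,0,0.27,0,0,0,0.18],[-0.05,-0.05,0.3,0,0,0,0.18],[-0.1,-0.12,0.3,0,0,0,0.18],[-0.13,-0.2,0.3,0,0,0,0.18],[-0.13,-0.28,0.3,0,0,0,0.18],[-0.13,-0.34,0.3,0,0,0,0.18]]
  ]
}}

```text
clock: 45.4
tcp_pos: [0.4542, -0.1485, 0.1798]
tcp_rot: [[-0.96, 0.278, 0.0], [0.278, 0.96, -0.001], [-0.001, -0.001, -1.0]]
ft_force: [0.7, 0.3, -0.0]
gripper_width: 0.591
grip_force: 0.0
```

```bash
python3 - <<'E'
from h import *
im=manip.snapshot("top")[:,:,::-1].copy();cv2.imwrite("pics/top6.png",im)
sd=manip.snapshot("side")[:,:,::-1].copy();cv2.imwrite("pics/side6.png",sd)
def tem(a,b,x0,y0,x1,y1):
    T=a[y0:y1,x0:x1];r=cv2.matchTemplate(b[y0-8:y1+8,x0-8:x1+8],T,cv2.TM_CCOEFF_NORMED);_,v,_,l=cv2.minMaxLoc(r);return round(v,3),(l[0]-8,l[1]-8)
a=cv2.imread("pics/top0.png");b=cv2.imread("pics/side0.png")
print("top brown",tem(a,im,268,232,300,264),"top dropper",tem(a,im,308,244,334,272),"brushes",tem(a,im,468,272,524,312))
print("side brown",tem(b,sd,298,224,330,280),"side dropper",tem(b,sd,328,210,350,264))
print("stickjar vs top4",tem(cv2.imread("pics/top4.png"),im,296,204,328,234),"lowjar vs top3",tem(cv2.imread("pics/top3.png"),im,452,180,502,230))
s=manip.observe();print(s["clock"],s["tcp_pos"])
E
```

```text
top brown (0.995, (0, 0)) top dropper (0.8, (0, 1)) brushes (0.01, (8, 8))
side brown (0.964, (0, 0)) side dropper (0.743, (2, 1))
stickjar vs top4 (0.999, (0, 0)) lowjar vs top3 (0.697, (0, 0))
45.5 [ 0.45471748 -0.1496202   0.17956269]
```

The dropper match is weaker, perhaps because of the arm's shadow. I'll move clear and recheck.

Request:
{"fn": "apply_moves", "kwargs": {
  "targets": [
    [[0,0.03,0.05,0,0,0,0.18],[0,0.1,0.1,0,0,0,0.18],[-0.02,0.18,0.1,0,0,0,0.18],[-0.04,0.26,0.1,0,0,0,0.18],[-0.06,0.35,0.1,0,0,0,0.18],[-0.06,0.44,0.1,0,0,0,0.18],[-0.06,0.53,0.1,0,0,0,0.18],[-0.06,0.62,0.1,0,0,0,0.18],[-0.06,0.71,0.1,0,0,0,0.18],[-0.06,0.8,0.1,0,0,0,0.18]]
  ]
}}

```text
clock: 46.5
tcp_pos: [0.4237, 0.256, 0.2294]
tcp_rot: [[-0.961, 0.276, -0.0], [0.276, 0.961, -0.0], [0.0, -0.0, -1.0]]
ft_force: [1.1, 0.3, 0.7]
gripper_width: 0.59
grip_force: 0.0
```

```bash
python3 - <<'E'
from h import *
im=manip.snapshot("top")[:,:,::-1].copy();cv2.imwrite("pics/top7.png",im)
sd=manip.snapshot("side")[:,:,::-1].copy();cv2.imwrite("pics/side7.png",sd)
def tem(a,b,x0,y0,x1,y1):
    T=a[y0:y1,x0:x1];r=cv2.matchTemplate(b[y0-8:y1+8,x0-8:x1+8],T,cv2.TM_CCOEFF_NORMED);_,v,_,l=cv2.minMaxLoc(r);return round(v,3),(l[0]-8,l[1]-8)
a=cv2.imread("pics/top0.png");b=cv2.imread("pics/side0.png")
print("top brown",tem(a,im,268,232,300,264),"top dropper",tem(a,im,308,244,334,272),"brushes",tem(a,im,468,272,524,312))
print("side brown",tem(b,sd,298,224,330,280),"side dropper",tem(b,sd,328,210,350,264))
def wh(im,x0,y0,x1,y1,th):
    s=im[y0:y1,x0:x1].astype(int);m=((s.min(2)>th)&(s.max(2)-s.min(2)<45)).astype(np.uint8);k=max(cv2.findContours(m,0,1)[0],key=cv2.contourArea);r=cv2.boundingRect(k);e=cv2.minAreaRect(k);return r[0]+x0,r[1]+y0,r[2],r[3],np.round(e[2],1),cv2.contourArea(k)
print("side white",wh(b,322,205,356,270,110),wh(sd,322,205,356,270,110));print("top white",wh(a,305,240,338,276,140),wh(im,305,240,338,276,140))
def prof(im):return [[ (lambda q:(int(q.min())+322,int(q.max())+322) if len(q) else None)(np.nonzero((im[r,322:356].min(1)>110)&(im[r,322:356].max(1).astype(int)-im[r,322:356].min(1)<45))[0])] for r in range(212,262,5)]
print(prof(b));print(prof(sd))
E
```

```text
top brown (0.995, (0, 0)) top dropper (0.801, (0, 1)) brushes (0.996, (0, 0))
side brown (0.89, (0, 0)) side dropper (0.665, (2, 1))
side white (330, 213, 16, 45, np.float64(90.0), 474.0) (331, 217, 17, 42, np.float64(0.0), 424.5)
top white (313, 248, 15, 16, np.float64(45.0), 146.5) (312, 251, 15, 14, np.float64(90.0), 152.5)
[[None], [(337, 339)], [(333, 343)], [(333, 343)], [(331, 345)], [(332, 344)], [(331, 344)], [(331, 344)], [(331, 345)], [(334, 341)]]
[[None], [(342, 342)], [(335, 345)], [(334, 343)], [(332, 346)], [(331, 347)], [(332, 345)], [(332, 344)], [(331, 344)], [(334, 341)]]
```

```bash
python3 - <<'E'
from h import *
b=S(-.041,-.033)
for z in (.006,.05,.075,.097): print(z,"side",w2px("side",[[*b,z]])[0].round(1),"top",w2px("top",[[*b,z]])[0].round(1))
for n,d in(("+stall x 6mm",S(-.035,-.033)),("+stall y 6mm",S(-.041,-.027))): print(n,"tip side",w2px("side",[[*d,.097]])[0].round(1),"top",w2px("top",[[*d,.097]])[0].round(1))
for n in("0","7"):
    t=cv2.imread(f"pics/top{n}.png")[240:278,305:338];g=t.min(2).astype(int)
    m=(g>195)&(t.max(2).astype(int)-g<40);ys,xs=np.nonzero(m);print("top cap bright centroid",n,xs.mean()+305,ys.mean()+240,len(xs))
    t=cv2.imread(f"pics/side{n}.png");
    for r in range(208,224,2):
        g=t[r,328:352].astype(int);q=np.nonzero((g.min(1)>g.max(1)-45)&(g.min(1)>95))[0]+328;print(r,(q.min(),q.max()) if len(q) else None,end=" ")
    print()
E
```

```text
0.006 side [337.7 253.7] top [320.6 259.1]
0.05 side [338.  234.5] top [319.8 257. ]
0.075 side [338.2 223.1] top [319.3 255.8]
0.097 side [338.4 212.9] top [318.8 254.6]
+stall x 6mm tip side [336.  211.7] top [319.8 251.2]
+stall y 6mm tip side [336.1 214.1] top [315.4 253.7]
top cap bright centroid 0 320.2689655172414 255.2206896551724 145
208 None 210 None 212 None 214 (np.int64(337), np.int64(339)) 216 (np.int64(337), np.int64(339)) 218 (np.int64(336), np.int64(339)) 220 (np.int64(334), np.int64(342)) 222 (np.int64(333), np.int64(343)) 
top cap bright centroid 7 319.2352941176471 257.52941176470586 153
208 (np.int64(340), np.int64(341)) 210 (np.int64(341), np.int64(341)) 212 (np.int64(340), np.int64(341)) 214 (np.int64(340), np.int64(341)) 216 None 218 (np.int64(341), np.int64(342)) 220 (np.int64(338), np.int64(342)) 222 (np.int64(335), np.int64(345))
```

```bash
python3 - <<'E'
from h import *
im=manip.snapshot("top")[:,:,::-1].copy();o=cv2.imread("pics/top7.png");p=cv2.imread("pics/top3.png")
print("static diff dropper",cv2.absdiff(im,o)[244:272,308:334].max(),"low jar vs placed",cv2.absdiff(im,p)[180:230,452:502].mean(),manip.observe()["clock"])
print(manip.hand_in())
E
```

```text
static diff dropper 26 low jar vs placed 2.533733333333333 46.65
the job is handed in; nothing more can be done
None
```

The job is handed in at about 47 s on the clock: low jar on the cork, stick jar in the back place, both bottles upright on their start places (not swapped) and brushes untouched; the dropper's foot matches its start position, but it now leans about 3° differently, and I could not see a verdict.

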